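# Set up the dihedral jig and lay the wing spar in it

### The job

Set up the jig for the rising wing panel: stand the four saddle stands upright on the four station marks of the building board, squarely across it, in order of height, the lowest next to the root block and each one higher than the last away from it. Then lay the wing spar lengthwise along the row, centred on it, rib notches up, so that it lies down in the four saddles and slopes up evenly from the root end; let go of everything.

Things in the scene. Friction and masses are not known exactly. Their poses are not given: they have to be found in the camera images.
- stand_46: Lowest of 4 loose wooden saddle stands, 0.15 kg: foot 60 x 44 x 8 mm; on it a plate 52 mm wide (x, flat sides), 20 thick (y). In its top a notch, 42 wide at the mouth, 28 below, between two horns; the spar passes through along y and rests on a dowel in it. Dowel top 46 mm, horn tips 60 mm above the foot's underside. Origin: centre of the underside; z up. A half turn makes no difference.
- stand_60: Second lowest of 4 loose wooden saddle stands, 0.15 kg: foot 60 x 44 x 8 mm; on it a plate 52 mm wide (x, flat sides), 20 thick (y). In its top a notch, 42 wide at the mouth, 28 below, between two horns; the spar passes through along y and rests on a dowel in it. Dowel top 60 mm, horn tips 74 mm above the foot's underside. Origin: centre of the underside; z up. A half turn makes no difference.
- stand_74: Second highest of 4 loose wooden saddle stands, 0.15 kg: foot 60 x 44 x 8 mm; on it a plate 52 mm wide (x, flat sides), 20 thick (y). In its top a notch, 42 wide at the mouth, 28 below, between two horns; the spar passes through along y and rests on a dowel in it. Dowel top 74 mm, horn tips 88 mm above the foot's underside. Origin: centre of the underside; z up. A half turn makes no difference.
- stand_88: Highest of 4 loose wooden saddle stands, 0.15 kg: foot 60 x 44 x 8 mm; on it a plate 52 mm wide (x, flat sides), 20 thick (y). In its top a notch, 42 wide at the mouth, 28 below, between two horns; the spar passes through along y and rests on a dowel in it. Dowel top 88 mm, horn tips 102 mm above the foot's underside. Origin: centre of the underside; z up. A half turn makes no difference.
- spar: Wing spar: straight pale loose wooden bar, 280 mm long (x), 12 wide (y), 16 high (z), seven shallow rib notches across its top; both ends alike; 0.06 kg. It starts flat on the bench. Origin: the middle of the bar, 8 mm above its underside.
- mark_a: One of four equal station marks, pencilled rectangles 64 x 48 mm (a stand's foot plus a margin) on the fixed plywood board, 84 x 384 mm, whose top is 12 mm above the bench. They form one straight row along the board, 70 mm apart; the letters a to d say nothing of their order. Origin: the mark's centre, on the board's top; y along the row, x across the board. Fixed.
- mark_b: One of four equal station marks, pencilled rectangles 64 x 48 mm (a stand's foot plus a margin) on the fixed plywood board, 84 x 384 mm, whose top is 12 mm above the bench. They form one straight row along the board, 70 mm apart; the letters a to d say nothing of their order. Origin: the mark's centre, on the board's top; y along the row, x across the board. Fixed.
- mark_c: One of four equal station marks, pencilled rectangles 64 x 48 mm (a stand's foot plus a margin) on the fixed plywood board, 84 x 384 mm, whose top is 12 mm above the bench. They form one straight row along the board, 70 mm apart; the letters a to d say nothing of their order. Origin: the mark's centre, on the board's top; y along the row, x across the board. Fixed.
- mark_d: One of four equal station marks, pencilled rectangles 64 x 48 mm (a stand's foot plus a margin) on the fixed plywood board, 84 x 384 mm, whose top is 12 mm above the bench. They form one straight row along the board, 70 mm apart; the letters a to d say nothing of their order. Origin: the mark's centre, on the board's top; y along the row, x across the board. Fixed.
- root_block: Dark hardwood end stop with two brass screws, 76 mm across the board (x), 20 thick (y), 50 high, fixed on one end of the board (either) in line with the row, 60 mm from its centre to the nearest mark's. It is the wing's root end. A cotton reel, not part of the job, stands on the other end. Origin: centre of its underside, on the board's top; y along the row.

How it is judged:
On the way, in this order (a step that is already met when the one before it is completed fails the run):
1. the four stands are upright on the four marks, in rising order of height from the root block ((horizontal distance between stand_46 and mark_a below 0.013 m or horizontal distance between stand_46 and mark_b below 0.013 m or horizontal distance between stand_46 and mark_c below 0.013 m or horizontal distance between stand_46 and mark_d below 0.013 m) and horizontal distance between stand_46 and root_block between 0.03 and 0.09 m and angle between each of stand_46, stand_60, stand_74, stand_88's own z axis and vertical below 0.08 rad and height (world z) of each of stand_46, stand_60, stand_74, stand_88 below 0.018 m and angle between the y axis of each of stand_46, stand_60, stand_74, stand_88 and the y axis of root_block, either way round below 0.2 rad and linear speed of each of stand_46, stand_60, stand_74, stand_88 below 0.02 m/s and (horizontal distance between stand_60 and mark_a below 0.013 m or horizontal distance between stand_60 and mark_b below 0.013 m or horizontal distance between stand_60 and mark_c below 0.013 m or horizontal distance between stand_60 and mark_d below 0.013 m) and horizontal distance between stand_60 and root_block between 0.1 and 0.16 m and (horizontal distance between stand_74 and mark_a below 0.013 m or horizontal distance between stand_74 and mark_b below 0.013 m or horizontal distance between stand_74 and mark_c below 0.013 m or horizontal distance between stand_74 and mark_d below 0.013 m) and horizontal distance between stand_74 and root_block between 0.17 and 0.23 m and (horizontal distance between stand_88 and mark_a below 0.013 m or horizontal distance between stand_88 and mark_b below 0.013 m or horizontal distance between stand_88 and mark_c below 0.013 m or horizontal distance between stand_88 and mark_d below 0.013 m) and horizontal distance between stand_88 and root_block between 0.24 and 0.3 m), for 0.2 s.
2. the spar lies in the saddles (height (world z) of spar between 0.08 and 0.094 m and horizontal distance between spar and root_block between 0.15 and 0.18 m and (angle between spar's own x axis and vertical between 1.333 and 1.413 rad or angle between spar's own x axis and vertical between 1.729 and 1.809 rad) and angle between the x axis of spar and the y axis of root_block, either way round below 0.27 rad and angle between spar's own z axis and vertical below 0.35 rad and linear speed of spar below 0.02 m/s), for 0.2 s.
At the end, for the whole second after the job is handed in: Each stand upright within 13 mm of a mark's centre, within 0.2 rad of square, rising from the root block. Spar in the saddles, notches up, sloping 0.2 rad within 0.04, its middle 80 to 94 mm above the bench and 150 to 180 mm from the root block's centre. All released and at rest (all of step 1 and all of step 2); the robot touches nothing.
It also fails if it takes over 120 s, if anything falls off the work surface, if the arm or the gripper's body presses on something with over 40 N, if the wrist force passes 120 N, or if a joint passes its speed limit or range.

### The arm

A 7-joint arm with a two-finger parallel gripper is mounted at the origin on a cart in front of the work surface, level with it; the furniture and walls round the work are solid. World frame = base frame: x ahead of the robot, y to its left, z up, the work surface at z = 0. Lengths are in m, angles in rad, forces in N, time in s.
With the tool pointing down it reaches from about 0.4 to 0.875 m from the base axis. Payload 19.3 kg.
Tool frame: the origin (TCP) lies at the very end of the fingers, on their centre line; the grasp point (between the pads) lies 19 mm behind it; z points along the fingers, x is the direction in which the jaws open and shut, and the axes are right-handed (so a half turn about z gives the same grasp; the last joint's range is limited). The gripper opens to 85 mm and grips with 20 to 120 N. Pads are 22 mm wide; open, the fingers measure 114 mm over their backs; the gripper's body (76 mm by 85 mm) begins 54 mm behind the grasp point. The pads swing forward as they close: fully open they stand 13 mm farther back than shut.
Start: joints at [1.047, 0.521, -0.036, 1.599, 0.021, 1.021, -0.113], TCP at [0.274, -0.562, 0.231] pointing down, gripper open.
Joint ranges: [-2.91, 2.91], [-0.3, 2.13], [-1.5, 1.42], [0.17, 2.43], [-1.26, 4.41], [0.16, 1.93], [-2.52, 2.52]. Speed limits (rad/s): [1.89, 1.89, 2.39, 2.39, 3.01, 3.01, 3.01].

### API

Orientations are given as [roll, pitch, yaw] about the fixed x, y, z axes, in that order (R = Rz(yaw) Ry(pitch) Rx(roll)).
In Python, from workcell import observe, eyes, job_done gives the robot as it stands. The module is installed in compiled form; this text tells all that it offers.
- The arm moves only by the shell command python3 -m pendant 'ROWS' [FORCE]. ROWS is JSON, a list of rows, each an object of numbers: "dx", "dy", "dz": the shift along the tool's x, y, z in mm; "ax", "ay", "az": the turn, a rotation vector about the tool's x, y, z in degrees; "claw": the finger opening in mm, from 0 to 85.4. A call has 1 to 10 rows; each row is the pose to reach, as a shift and turn from the pose commanded when the call began, along the tool's axes at that moment; what a row does not reach only later rows make up. A row lasts 1/12 s, in which the tool goes at most 41.7 mm and 7.16 degrees, less where a joint would pass 70% of its speed; a pose out of reach is approached as far as the arm can. A call with a gripper value outside its range is refused whole. The fingers move at their own pace and stop on an object; FORCE is the grip in N (left out, the last holds). Time passes only in rows, so rows that repeat a pose let the fingers close. It gives the time, the measured TCP pose, the force and the opening at its end, in the units of the state.
- observe(): the state, without advancing time (a new reading comes with each control period).
- eyes.grab_frame(name): name is "side" or "top"; returns a dict with "image" (384x512x3 uint8, blue, green, red), "fovy" (degrees; the focal length in pixels is half the picture's height over the tangent of half this angle, whatever the lens; pixels are square), "cx", "cy" (the principal point, pixels), "view" (4x4, takes a point from world to camera coordinates). Camera axes: x right, y up, looking along -z (the intrinsics and any distortion apply to the point x, -y, -z); pixel columns grow to the right and rows downward; lengths in m; the calibration is good to about 2 mm. A picture is of the moment at which its call begins. There is no depth.
- job_done(): hands the job in, once; it reports no verdict.
The state is a dict: "clock": time; "qpos": joint angles; "qd": joint speeds; "joint_efforts": joint torques, N m; "position": TCP position; "tool_rot": TCP orientation; "force": force on the tool from outside, world axes, zero at the start; "moment": the same for the moment, N m; "grip_width": finger opening in m.
Only numpy, scipy, OpenCV 4.12 (cv2) and the standard library are available. Lean on these libraries where they do the work, as an engineer would, in place of code of your own. Each camera call takes 0.05 s, during which the arm holds its last target.

## Working session

There is one attempt and no reset: what is moved stays moved. The work goes in short steps, Python scripts to look and compute and a shell command to move; the robot and the scene stay as the last step left them, time stands still between calls to the robot, and variables do not carry over. Pictures are saved under pics/ and viewed, and the job is handed in when it is done.

```bash
mkdir -p pics; python3 - <<'E'
from workcell import observe, eyes
import cv2,numpy as np
print(observe())
for n in("side","top"):
    f=eyes.grab_frame(n); cv2.imwrite(f"pics/{n}0.png",f["image"]); print(n,{k:v for k,v in f.items() if k!="image"})
E
```

```text
{'clock': 0.0, 'qpos': array([ 1.0468005 ,  0.52205766, -0.0363422 ,  1.59998479,  0.02118848,
        1.0211363 , -0.11278927]), 'qd': array([-5.66408539e-04,  1.41945070e-03,  1.22153164e-03,  9.05706453e-05,
       -4.89006376e-04,  1.16830562e-03,  1.12010026e-03]), 'joint_efforts': array([-1.76423114e-04, -9.27102757e+01,  1.98024720e+00, -3.69935632e+01,
        1.79134874e-02,  8.18618399e-03, -4.34278388e-05]), 'position': array([ 0.27381332, -0.56144523,  0.23070669]), 'tool_rot': array([ 3.14152298e+00,  1.19955821e-03, -1.11699341e+00]), 'force': array([-0.22618068, -0.060768  ,  0.44983896]), 'moment': array([ 0.00607816, -0.00651624, -0.01151399]), 'grip_width': 0.08576419732568609}
side {'fovy': 44.37872398425934, 'cx': 255.5761441201006, 'cy': 188.6518828174076, 'view': array([[ 8.33512578e-01, -5.52500469e-01,  1.17931198e-04,
        -4.29498127e-01],
       [ 1.96451888e-01,  2.96570492e-01,  9.34586860e-01,
        -1.35090311e-01],
       [-5.16394654e-01, -7.78966735e-01,  3.55734996e-01,
        -1.15562564e+00],
       [ 0.00000000e+00,  0.00000000e+00,  0.00000000e+00,
         1.00000000e+00]])}
top {'fovy': 54.85564839932137, 'cx': 255.75293503147336, 'cy': 196.2907036163772, 'view': array([[ 0.01311858, -0.99982602,  0.01325997, -0.01241138],
       [ 0.98500569,  0.01520326,  0.17185066, -0.50093696],
       [-0.17202235,  0.01080671,  0.98503377, -0.96995097],
       [ 0.        ,  0.        ,  0.        ,  1.        ]])}
```

View pics/side0.png

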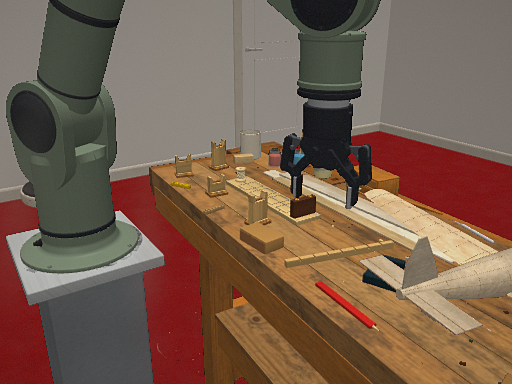

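View pics/top0.png

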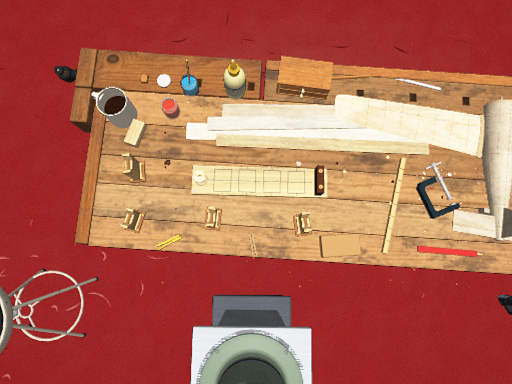

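```bash
cat > h.py <<'E'
import numpy as np,cv2
from workcell import observe, eyes
def K(f):
    fl=f["image"].shape[0]/2/np.tan(np.radians(f["fovy"])/2); return fl,f["cx"],f["cy"]
def proj(f,P):
    P=np.atleast_2d(P);fl,cx,cy=K(f);V=f["view"];c=P@V[:3,:3].T+V[:3,3]
    return np.c_[cx+fl*c[:,0]/-c[:,2], cy-fl*c[:,1]/-c[:,2]]
def ray(f,u,v):
    fl,cx,cy=K(f);V=f["view"];R=V[:3,:3];o=-R.T@V[:3,3]
    return o,R.T@np.array([(u-cx)/fl,-(v-cy)/fl,-1])
def onz(f,u,v,z):
    o,d=ray(f,u,v);return o+d*(z-o[2])/d[2]
def crop(f,name,x0,y0,x1,y1,s):
    cv2.imwrite("pics/"+name,cv2.resize(f["image"][y0:y1,x0:x1],None,fx=s,fy=s,interpolation=cv2.INTER_CUBIC))
E
python3 - <<'E'
from h import *
f=eyes.grab_frame("top"); crop(f,"top1.png",100,145,350,265,3.2)
f=eyes.grab_frame("side"); crop(f,"side1.png",150,120,410,300,3)
E
```

```text
(no output)
```

View pics/top1.png

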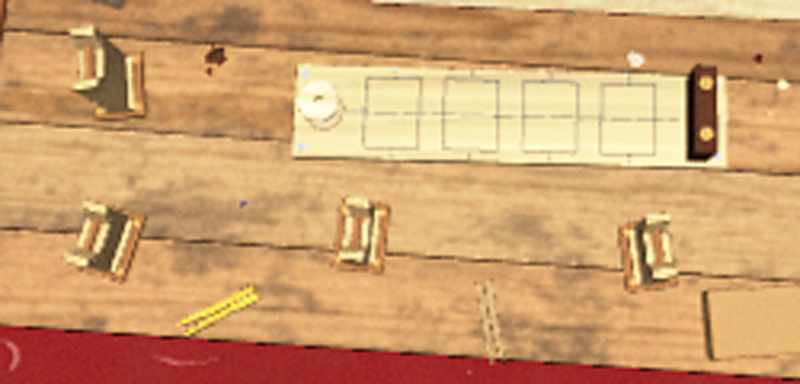

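View pics/side1.png

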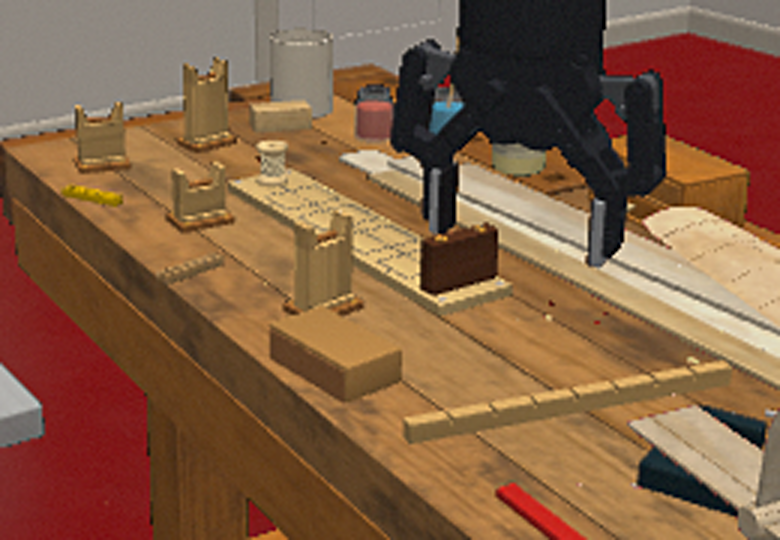

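```bash
python3 - <<'E'
from h import *
f=eyes.grab_frame("top");g=eyes.grab_frame("side")
def tile(f,bs,s,name):
    cv2.imwrite("pics/"+name,np.vstack([np.hstack([cv2.resize(f["image"][y:y+h,x:x+w],None,fx=s,fy=s,interpolation=cv2.INTER_CUBIC) for x,y,w,h in r]) for r in bs]))
tile(f,[[(115,145,40,36),(113,202,40,36)],[(195,202,40,36),(285,205,40,36)]],8,"t2.png")
tile(g,[[(205,132,44,44),(168,145,44,44)],[(200,168,44,44),(240,185,44,44)]],6.5,"s2.png")
for u,v in[(130,167),(130,220),(213,217),(303,222),(388,250),(404,158),(322,180),(200,178)]: print(u,v,onz(f,u,v,0.03).round(3))
E
```

```text
130 167 [0.581 0.348 0.03 ]
130 220 [0.432 0.337 0.03 ]
213 217 [0.444 0.111 0.03 ]
303 222 [ 0.434 -0.136  0.03 ]
388 250 [ 0.361 -0.367  0.03 ]
404 158 [ 0.62  -0.425  0.03 ]
322 180 [ 0.553 -0.191  0.03 ]
200 178 [0.553 0.151 0.03 ]
```

View pics/t2.png

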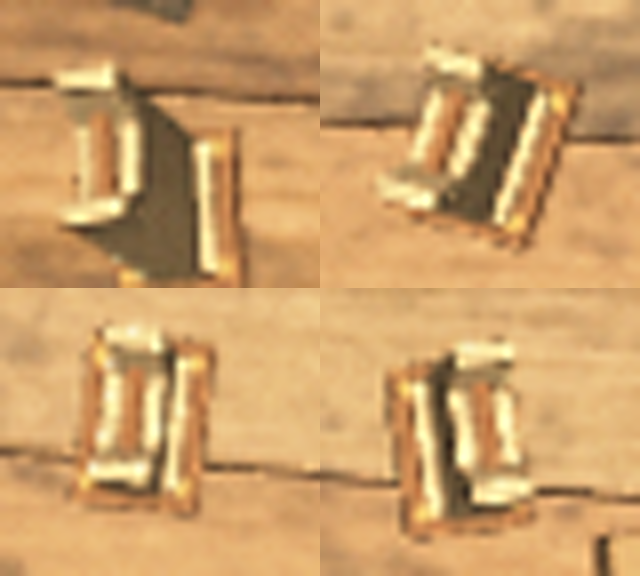

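View pics/s2.png

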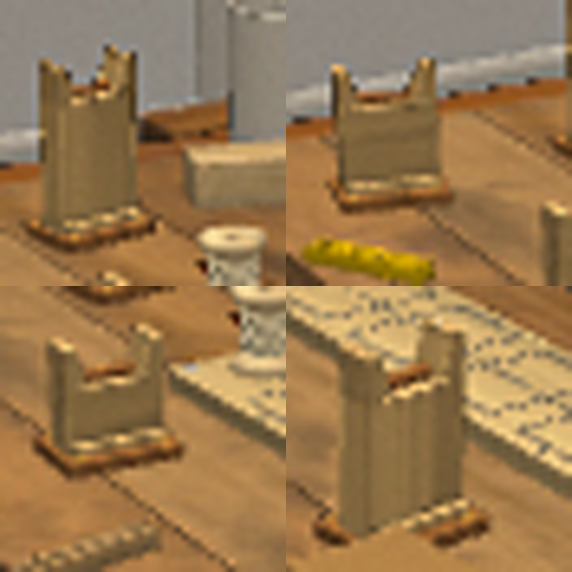

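```bash
python3 - <<'E'
from h import *
f=eyes.grab_frame("top");g=eyes.grab_frame("side")
T={'A':((115,145),(0,0),(88,77),(95,212)),'B':((113,202),(320,0),(455,62),(410,192)),'C':((195,202),(0,288),(137,338),(120,470)),'D':((285,205),(320,288),(485,355),(502,490))}
S={'A':((205,132),(0,0),(52,62),(120,50)),'B':((168,145),(286,0),(340,68),(425,62)),'C':((200,168),(0,286),(62,340),(150,328)),'D':((240,185),(286,286),(358,350),(442,325))}
for k in T:
    o,t,*p=T[k]; tp=[(o[0]+(a-t[0]+.5)/8-.5,o[1]+(b-t[1]+.5)/8-.5) for a,b in p]
    o,t,*p=S[k]; sp=[(o[0]+(a-t[0]+.5)/6.5-.5,o[1]+(b-t[1]+.5)/6.5-.5) for a,b in p]
    tm=np.mean(tp,0);sm=np.mean(sp,0)
    best=min(np.arange(0.03,.12,.001),key=lambda z:np.hypot(*(proj(g,onz(f,*tm,z))[0]-sm)))
    print(k,'z',best.round(3),[ (h,np.hypot(*(proj(g,onz(f,*tm,h/1000))[0]-sm)).round(1)) for h in(60,74,88,102)])
    for h in(60,74,88,102):
        q=[onz(f,*a,h/1000) for a in tp]; d=q[0]-q[1]
        print('  ',h,((q[0]+q[1])/2).round(4)[:2],'len',np.hypot(*d[:2]).round(4),'yaw',np.arctan2(d[1],d[0]).round(3))
E
```

```text
A z 0.102 [(60, np.float64(10.0)), (74, np.float64(6.7)), (88, np.float64(3.4)), (102, np.float64(0.3))]
   60 [0.5859 0.3496] len 0.0477 yaw 0.123
   74 [0.5822 0.3447] len 0.047 yaw 0.123
   88 [0.5785 0.3398] len 0.0463 yaw 0.123
   102 [0.5748 0.3349] len 0.0456 yaw 0.123
B z 0.073 [(60, np.float64(3.1)), (74, np.float64(0.4)), (88, np.float64(3.9)), (102, np.float64(7.5))]
   60 [0.436  0.3369] len 0.0451 yaw -0.263
   74 [0.4344 0.3322] len 0.0444 yaw -0.263
   88 [0.4329 0.3275] len 0.0438 yaw -0.263
   102 [0.4313 0.3228] len 0.0432 yaw -0.263
C z 0.06 [(60, np.float64(0.4)), (74, np.float64(4.0)), (88, np.float64(8.2)), (102, np.float64(12.3))]
   60 [0.4429 0.1145] len 0.0445 yaw -0.093
   74 [0.4413 0.1129] len 0.0438 yaw -0.093
   88 [0.4396 0.1113] len 0.0432 yaw -0.093
   102 [0.438  0.1098] len 0.0426 yaw -0.093
D z 0.087 [(60, np.float64(9.8)), (74, np.float64(4.7)), (88, np.float64(0.5)), (102, np.float64(5.6))]
   60 [ 0.4324 -0.1406] len 0.0454 yaw 0.115
   74 [ 0.4309 -0.1386] len 0.0447 yaw 0.115
   88 [ 0.4294 -0.1365] len 0.0441 yaw 0.115
   102 [ 0.4279 -0.1344] len 0.0434 yaw 0.115
```

```bash
python3 - <<'E'
from h import *
f=eyes.grab_frame("top")
crop(f,"t3.png",188,160,333,202,5.5)
crop(f,"t4.png",375,145,420,260,5)
E
```

```text
(no output)
```

View pics/t3.png

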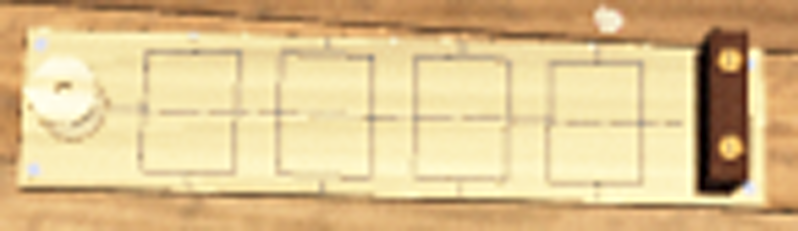

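View pics/t4.png

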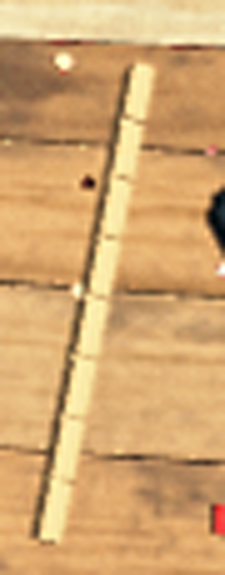

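```bash
python3 - <<'E'
from h import *
f=eyes.grab_frame("top")
M=[[(548,62),(643,62),(640,185),(546,182)],[(415,56),(510,61),(507,180),(413,178)],[(279,50),(373,55),(373,180),(278,173)],[(145,50),(241,51),(235,173),(140,171)]]
c=[]
for m in M:
    u=np.mean(m,0); p=onz(f,188+(u[0]+.5)/5.5-.5,160+(u[1]+.5)/5.5-.5,.012); c.append(p[:2])
c=np.array(c);print(c.round(4),np.diff(c,axis=0).round(4))
i=np.arange(4);ay=np.polyfit(i,c,1);print(ay); d=ay[0]/np.hypot(*ay[0]);print('y axis',d,'board x-axis yaw',np.arctan2(-d[0],d[1]))
# constrained fit pitch 70
ctr=c.mean(0);
for k in range(4): print((ctr+d*.07*(k-1.5)).round(4))
print('root',(ctr+d*(-.105-.06)).round(4))
q=[]
for m in [[(130,65),(155,67)],[(36,540),(61,543)]]:
    u=np.mean(m,0);q.append(onz(f,375+(u[0]+.5)/5-.5,145+(u[1]+.5)/5-.5,.016)[:2])
v=q[0]-q[1];print('spar',q,np.mean(q,0),np.hypot(*v),'yaw',np.arctan2(v[1],v[0]))
E
```

```text
[[ 0.5499 -0.1187]
 [ 0.5509 -0.0497]
 [ 0.552   0.0204]
 [ 0.5526  0.0905]] [[0.001  0.0689]
 [0.0011 0.0702]
 [0.0006 0.0701]]
[[ 0.00093404  0.06976939]
 [ 0.5499696  -0.11903246]]
y axis [0.01338635 0.9999104 ] board x-axis yaw -0.013386751807040192
[ 0.55   -0.1194]
[ 0.5509 -0.0494]
[0.5518 0.0206]
[0.5528 0.0906]
root [ 0.5492 -0.1794]
spar [array([ 0.62501836, -0.42876853]), array([ 0.35308503, -0.36163191])] [ 0.48905169 -0.39520022] 0.28009830562602855 yaw -0.24204597738802955
```

```bash
cat > go.py <<'E'
import sys,numpy as np
from workcell import observe
from scipy.spatial.transform import Rotation as Ro
x,y,z,yaw=map(float,sys.argv[1:5]); rp=list(map(float,sys.argv[5:7])) or [np.pi,0]
s=observe();R=Ro.from_euler('xyz',s['tool_rot']);T=Ro.from_euler('xyz',[rp[0],rp[1],yaw])
d=R.inv().apply(np.array([x,y,z])-s['position'])*1000;a=np.degrees((R.inv()*T).as_rotvec())
print('dxyz',d.round(1),'axyz',a.round(2),'t',round(float(s['clock']),2),'F',s['force'].round(1),'pos',s['position'].round(4),'rot',s['tool_rot'].round(3),'w',round(float(s['grip_width']),4))
E
python3 go.py .4294 -.1365 .18 .115
```

```text
dxyz [-314.  -326.1   51.3] axyz [-0.000e+00  1.000e-02 -7.059e+01] t 0.5 F [ 0.1  0.2 -0.9] pos [ 0.274  -0.5617  0.2312] rot [ 3.142  0.    -1.117] w 0.0853
```

```bash
python3 -m pendant '[{"dx":-314,"dy":-326,"dz":51,"az":-70.6,"claw":85},{"dx":-314,"dy":-326,"dz":51,"az":-70.6,"claw":85},{"dx":-314,"dy":-326,"dz":51,"az":-70.6,"claw":85},{"dx":-314,"dy":-326,"dz":51,"az":-70.6,"claw":85},{"dx":-314,"dy":-326,"dz":51,"az":-70.6,"claw":85},{"dx":-314,"dy":-326,"dz":51,"az":-70.6,"claw":85},{"dx":-314,"dy":-326,"dz":51,"az":-70.6,"claw":85},{"dx":-314,"dy":-326,"dz":51,"az":-70.6,"claw":85},{"dx":-314,"dy":-326,"dz":51,"az":-70.6,"claw":85},{"dx":-314,"dy":-326,"dz":51,"az":-70.6,"claw":85}]' 30; python3 go.py .4294 -.1365 .18 .115
```

```text
dxyz [-314.  -326.1   51.3] axyz [-0.000e+00  1.000e-02 -7.059e+01] t 0.5 F [ 0.1  0.2 -0.9] pos [ 0.274  -0.5617  0.2312] rot [ 3.142  0.    -1.117] w 0.0853schema error: expected keys dx, dy, dz, ax, ay, az, claw
```

```bash
python3 -m pendant '[{"dx":-314,"dy":-326,"dz":51,"ax":0,"ay":0,"az":-70.6,"claw":85},{"dx":-314,"dy":-326,"dz":51,"ax":0,"ay":0,"az":-70.6,"claw":85},{"dx":-314,"dy":-326,"dz":51,"ax":0,"ay":0,"az":-70.6,"claw":85},{"dx":-314,"dy":-326,"dz":51,"ax":0,"ay":0,"az":-70.6,"claw":85},{"dx":-314,"dy":-326,"dz":51,"ax":0,"ay":0,"az":-70.6,"claw":85},{"dx":-314,"dy":-326,"dz":51,"ax":0,"ay":0,"az":-70.6,"claw":85},{"dx":-314,"dy":-326,"dz":51,"ax":0,"ay":0,"az":-70.6,"claw":85},{"dx":-314,"dy":-326,"dz":51,"ax":0,"ay":0,"az":-70.6,"claw":85},{"dx":-314,"dy":-326,"dz":51,"ax":0,"ay":0,"az":-70.6,"claw":85},{"dx":-314,"dy":-326,"dz":51,"ax":0,"ay":0,"az":-70.6,"claw":85}]' 30; python3 go.py .4294 -.1365 .18 .115
```

```text
clock: 1.33
position: [0.4164, -0.1711, 0.1848]
tool_rot: [3.141, -0.001, 0.121]
force: [0.8, -1.1, -0.5]
grip_width: 0.0852
dxyz [ 17.1 -32.8   4.8] axyz [ 0.03 -0.04  0.36] t 1.33 F [ 0.8 -1.1 -0.5] pos [ 0.4164 -0.1711  0.1848] rot [ 3.141e+00 -1.000e-03  1.210e-01] w 0.0852
```

```bash
python3 -m pendant '[{"dx":17,"dy":-33,"dz":5,"ax":0,"ay":0,"az":0,"claw":85},{"dx":17,"dy":-33,"dz":5,"ax":0,"ay":0,"az":0,"claw":85},{"dx":17,"dy":-33,"dz":5,"ax":0,"ay":0,"az":0,"claw":85},{"dx":17,"dy":-33,"dz":5,"ax":0,"ay":0,"az":0,"claw":85}]'; python3 go.py .4294 -.1365 .044 .115
python3 - <<'E'
from h import *
f=eyes.grab_frame("top");g=eyes.grab_frame("side")
a=cv2.resize(f["image"][170:270,245:365],None,fx=3.5,fy=3.5);b=cv2.resize(g["image"][130:250,190:320],None,fx=2.9,fy=2.9)
cv2.imwrite("pics/p4.png",np.hstack([a[:345],b[:345]]))
E
```

```text
clock: 1.67
position: [0.4291, -0.1384, 0.1797]
tool_rot: [3.141, 0.0, 0.115]
force: [-0.4, -0.7, -0.1]
grip_width: 0.0849
dxyz [  0.6  -1.9 135.7] axyz [0.01 0.01 0.01] t 1.67 F [-0.4 -0.7 -0.1] pos [ 0.4291 -0.1384  0.1797] rot [3.141 0.    0.115] w 0.0849
```

View pics/p4.png

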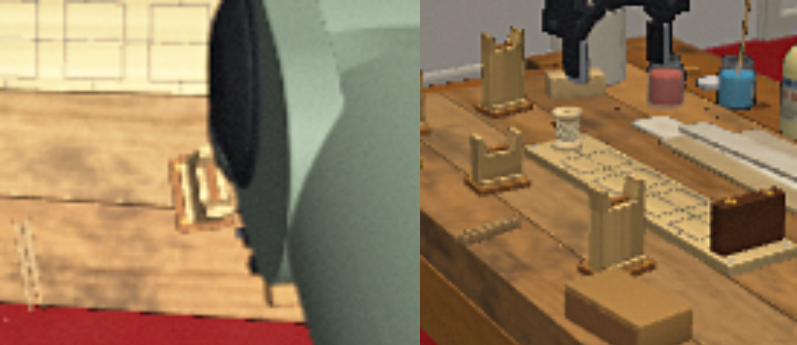

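```bash
python3 - <<'E'
from h import *
g=eyes.grab_frame("side")
p=observe()['position'];print(p,proj(g,p),proj(g,[.4294,-.1365,.088]))
cv2.imwrite("pics/p5.png",g["image"])
E
```

```text
[ 0.42887876 -0.13922805  0.179735  ] [[257.49957409 159.01361763]] [[257.0337777  192.05862671]]
```

View pics/p5.png

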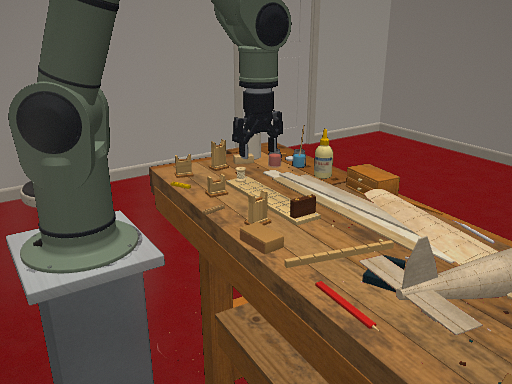

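The side view shows the fingertips at about (257,159), right over stand_74 at (257,210). They match the projected TCP, so I'm descending.

```bash
python3 -m pendant '[{"dx":0.5,"dy":-2,"dz":40,"ax":0,"ay":0,"az":0,"claw":85},{"dx":0.5,"dy":-2,"dz":75,"ax":0,"ay":0,"az":0,"claw":85},{"dx":0.5,"dy":-2,"dz":105,"ax":0,"ay":0,"az":0,"claw":85},{"dx":0.5,"dy":-2,"dz":125,"ax":0,"ay":0,"az":0,"claw":85},{"dx":0.5,"dy":-2,"dz":136,"ax":0,"ay":0,"az":0,"claw":85},{"dx":0.5,"dy":-2,"dz":136,"ax":0,"ay":0,"az":0,"claw":85},{"dx":0.5,"dy":-2,"dz":136,"ax":0,"ay":0,"az":0,"claw":45},{"dx":0.5,"dy":-2,"dz":136,"ax":0,"ay":0,"az":0,"claw":45},{"dx":0.5,"dy":-2,"dz":136,"ax":0,"ay":0,"az":0,"claw":45},{"dx":0.5,"dy":-2,"dz":136,"ax":0,"ay":0,"az":0,"claw":45}]' 30; python3 go.py .552 .0206 .18 -.013
```

```text
clock: 2.65
position: [0.43, -0.1366, 0.0447]
tool_rot: [3.141, -0.002, 0.114]
force: [-1.2, -0.1, 5.7]
grip_width: 0.0518
dxyz [ 139.4 -142.1 -135.2] axyz [ 0.04 -0.1   7.3 ] t 2.65 F [-1.2 -0.1  5.7] pos [ 0.43   -0.1366  0.0447] rot [ 3.141e+00 -2.000e-03  1.140e-01] w 0.0518
```

```bash
python3 -m pendant '[{"dx":0,"dy":0,"dz":0,"ax":0,"ay":0,"az":0,"claw":20},{"dx":0,"dy":0,"dz":0,"ax":0,"ay":0,"az":0,"claw":20},{"dx":0,"dy":0,"dz":-20,"ax":0,"ay":0,"az":0,"claw":20},{"dx":0,"dy":0,"dz":-60,"ax":0,"ay":0,"az":0,"claw":20},{"dx":0,"dy":0,"dz":-85,"ax":0,"ay":0,"az":0,"claw":20},{"dx":0,"dy":0,"dz":-85,"ax":0,"ay":0,"az":0,"claw":20}]' 40; python3 go.py .552 .0206 .13 -.013
```

```text
clock: 3.15
position: [0.4315, -0.1368, 0.1334]
tool_rot: [3.139, -0.006, 0.114]
force: [1.3, -1.0, -0.8]
grip_width: 0.052
dxyz [ 137.7 -142.6    3.9] axyz [ 0.14 -0.37  7.3 ] t 3.15 F [ 1.3 -1.  -0.8] pos [ 0.4315 -0.1368  0.1334] rot [ 3.139 -0.006  0.114] w 0.052
```

```bash
python3 - <<'E'
from h import *
g=eyes.grab_frame("side")
crop(g,"p6.png",200,110,320,230,5)
p=observe()['position']; print(proj(g,[p-[0,0,.044],p+[0,0,.044]]))
E
```

```text
[[257.5380685  192.21975471]
 [257.59290665 160.2916706 ]]
```

View pics/p6.png

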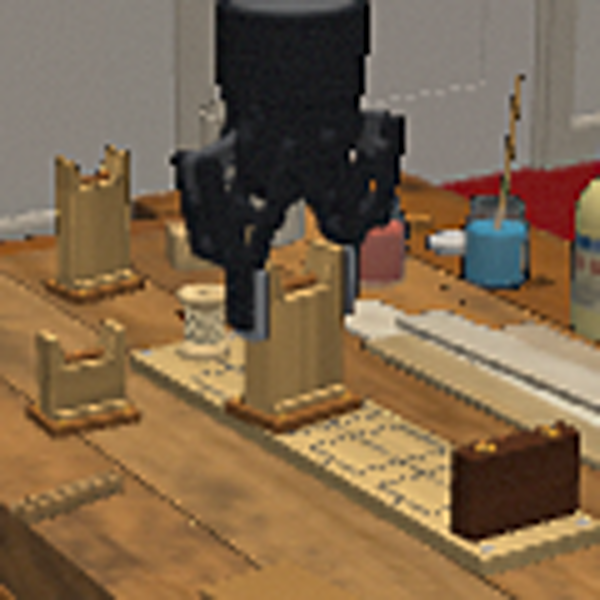

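Stand_74 is held upright: its foot is at about crop (295,405), between the fingers. Moving it to the third mark.

```bash
python3 -m pendant '[{"dx":30,"dy":-30,"dz":0,"ax":0,"ay":0,"az":1,"claw":20},{"dx":55,"dy":-58,"dz":0,"ax":0,"ay":0,"az":3,"claw":20},{"dx":82,"dy":-86,"dz":0,"ax":0,"ay":0,"az":5,"claw":20},{"dx":110,"dy":-114,"dz":0,"ax":0,"ay":0,"az":7.3,"claw":20},{"dx":130,"dy":-134,"dz":0,"ax":0.1,"ay":-0.4,"az":7.3,"claw":20},{"dx":137.7,"dy":-142.6,"dz":0,"ax":0.1,"ay":-0.4,"az":7.3,"claw":20},{"dx":137.7,"dy":-142.6,"dz":0,"ax":0.1,"ay":-0.4,"az":7.3,"claw":20},{"dx":137.7,"dy":-142.6,"dz":0,"ax":0.1,"ay":-0.4,"az":7.3,"claw":20}]' ; python3 go.py .552 .0206 .058 -.013
```

```text
clock: 3.87
position: [0.5493, 0.0213, 0.1279]
tool_rot: [-3.141, 0.008, -0.011]
force: [0.3, -0.2, -1.4]
grip_width: 0.0515
dxyz [ 3.3  0.8 69.9] axyz [-0.05  0.48  0.09] t 3.87 F [ 0.3 -0.2 -1.4] pos [0.5493 0.0213 0.1279] rot [-3.141  0.008 -0.011] w 0.0515
```

```bash
python3 -m pendant '[{"dx":2.5,"dy":0.8,"dz":20,"ax":0,"ay":0.3,"az":0,"claw":20},{"dx":2.5,"dy":0.8,"dz":40,"ax":0,"ay":0.3,"az":0,"claw":20},{"dx":2.5,"dy":0.8,"dz":55,"ax":0,"ay":0.3,"az":0,"claw":20},{"dx":2.5,"dy":0.8,"dz":62,"ax":0,"ay":0.3,"az":0,"claw":20},{"dx":2.5,"dy":0.8,"dz":66,"ax":0,"ay":0.3,"az":0,"claw":20},{"dx":2.5,"dy":0.8,"dz":66,"ax":0,"ay":0.3,"az":0,"claw":20},{"dx":2.5,"dy":0.8,"dz":66,"ax":0,"ay":0.3,"az":0,"claw":20}]' ; python3 go.py .552 .0206 .0567 -.013
```

```text
clock: 4.45
position: [0.552, 0.0203, 0.0632]
tool_rot: [-3.14, 0.001, -0.013]
force: [-0.4, 0.2, -1.0]
grip_width: 0.0512
dxyz [ 0.  -0.3  6.5] axyz [-0.07  0.08  0.02] t 4.45 F [-0.4  0.2 -1. ] pos [0.552  0.0203 0.0632] rot [-3.14e+00  1.00e-03 -1.30e-02] w 0.0512
```

```bash
python3 -m pendant '[{"dx":0,"dy":0,"dz":2,"ax":0,"ay":0,"az":0,"claw":20},{"dx":0,"dy":0,"dz":4,"ax":0,"ay":0,"az":0,"claw":20},{"dx":0,"dy":0,"dz":6,"ax":0,"ay":0,"az":0,"claw":20},{"dx":0,"dy":0,"dz":6.5,"ax":0,"ay":0,"az":0,"claw":20},{"dx":0,"dy":0,"dz":6.5,"ax":0,"ay":0,"az":0,"claw":20}]' ; python3 go.py .552 .0206 .0567 -.013
```

```text
clock: 4.87
position: [0.552, 0.0207, 0.0567]
tool_rot: [-3.141, 0.001, -0.012]
force: [-4.0, -0.2, 11.5]
grip_width: 0.0516
dxyz [-0.   0.1  0. ] axyz [-0.06  0.07  0.05] t 4.87 F [-4.  -0.2 11.5] pos [0.552  0.0207 0.0567] rot [-3.141e+00  1.000e-03 -1.200e-02] w 0.0516
```

Contact with the board (11.5 N). Opening and lifting.

```bash
python3 -m pendant '[{"dx":0,"dy":0,"dz":-0.7,"ax":0,"ay":0,"az":0,"claw":60},{"dx":0,"dy":0,"dz":-0.7,"ax":0,"ay":0,"az":0,"claw":75},{"dx":0,"dy":0,"dz":-0.7,"ax":0,"ay":0,"az":0,"claw":80},{"dx":0,"dy":0,"dz":-0.7,"ax":0,"ay":0,"az":0,"claw":80},{"dx":0,"dy":0,"dz":-30,"ax":0,"ay":0,"az":0,"claw":80},{"dx":0,"dy":0,"dz":-70,"ax":0,"ay":0,"az":0,"claw":85},{"dx":0,"dy":0,"dz":-110,"ax":0,"ay":0,"az":0,"claw":85},{"dx":0,"dy":0,"dz":-110,"ax":0,"ay":0,"az":0,"claw":85}]' ; python3 go.py .443 .1145 .14 -.093
```

```text
clock: 5.53
position: [0.5549, 0.021, 0.1727]
tool_rot: [-3.14, -0.007, -0.012]
force: [0.8, -0.5, 2.2]
grip_width: 0.085
dxyz [-113.3  -92.    32.1] axyz [-0.13 -0.37  4.62] t 5.53 F [ 0.8 -0.5  2.2] pos [0.5549 0.021  0.1727] rot [-3.14  -0.007 -0.012] w 0.085
```

```bash
python3 -m pendant '[{"dx":-30,"dy":-25,"dz":0,"ax":0,"ay":0,"az":2,"claw":85},{"dx":-60,"dy":-50,"dz":5,"ax":0,"ay":0,"az":4,"claw":85},{"dx":-90,"dy":-75,"dz":15,"ax":0,"ay":0,"az":4.6,"claw":85},{"dx":-110.4,"dy":-92,"dz":28,"ax":0,"ay":0,"az":4.6,"claw":85},{"dx":-110.4,"dy":-92,"dz":28,"ax":0,"ay":0,"az":4.6,"claw":85},{"dx":-110.4,"dy":-92,"dz":28,"ax":0,"ay":0,"az":4.6,"claw":85},{"dx":-110.4,"dy":-92,"dz":28,"ax":0,"ay":0,"az":4.6,"claw":85}]' ; python3 go.py .443 .1145 .018 -.093
python3 - <<'E'
from h import *
f=eyes.grab_frame("top");g=eyes.grab_frame("side")
a=cv2.resize(f["image"][140:250,150:310],None,fx=2.5,fy=2.5);b=cv2.resize(g["image"][120:240,160:320],None,fx=2.5,fy=2.5)
cv2.imwrite("pics/p7.png",np.hstack([a[:275],b[:275]]))
E
```

```text
clock: 6.12
position: [0.4434, 0.1137, 0.1387]
tool_rot: [-3.14, 0.001, -0.093]
force: [0.4, 1.1, -0.3]
grip_width: 0.0848
dxyz [ -0.3  -0.6 120.7] axyz [-0.07  0.08  0.03] t 6.12 F [ 0.4  1.1 -0.3] pos [0.4434 0.1137 0.1387] rot [-3.14e+00  1.00e-03 -9.30e-02] w 0.0848
```

View pics/p7.png

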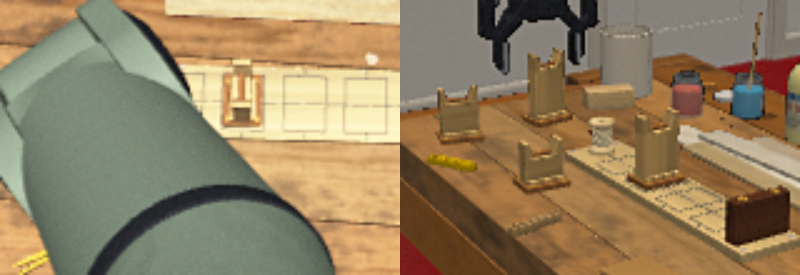

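Stand_74 sits inside its mark, at top crop (241,100). Descending on stand_46.

```bash
python3 -m pendant '[{"dx":0,"dy":-0.5,"dz":35,"ax":0,"ay":0,"az":0,"claw":85},{"dx":0,"dy":-0.5,"dz":70,"ax":0,"ay":0,"az":0,"claw":85},{"dx":0,"dy":-0.5,"dz":100,"ax":0,"ay":0,"az":0,"claw":85},{"dx":0,"dy":-0.5,"dz":115,"ax":0,"ay":0,"az":0,"claw":85},{"dx":0,"dy":-0.5,"dz":120,"ax":0,"ay":0,"az":0,"claw":85},{"dx":0,"dy":-0.5,"dz":120,"ax":0,"ay":0,"az":0,"claw":85},{"dx":0,"dy":-0.5,"dz":120,"ax":0,"ay":0,"az":0,"claw":20},{"dx":0,"dy":-0.5,"dz":120,"ax":0,"ay":0,"az":0,"claw":20},{"dx":0,"dy":-0.5,"dz":120,"ax":0,"ay":0,"az":0,"claw":20},{"dx":0,"dy":-0.5,"dz":120,"ax":0,"ay":0,"az":0,"claw":20}]' 40; python3 go.py .443 .1145 .018 -.093
```

```text
clock: 7.05
position: [0.4434, 0.1146, 0.0197]
tool_rot: [-3.14, -0.0, -0.093]
force: [-1.1, -0.8, 10.0]
grip_width: 0.0517
dxyz [-0.4  0.1  1.7] axyz [-0.1 -0.  -0. ] t 7.05 F [-1.1 -0.8 10. ] pos [0.4434 0.1146 0.0197] rot [-3.14  -0.    -0.093] w 0.0517
```

```bash
python3 -m pendant '[{"dx":0,"dy":0,"dz":0,"ax":0,"ay":0,"az":0,"claw":20},{"dx":0,"dy":0,"dz":-20,"ax":0,"ay":0,"az":0,"claw":20},{"dx":0,"dy":0,"dz":-55,"ax":0,"ay":0,"az":0,"claw":20},{"dx":0,"dy":0,"dz":-95,"ax":0,"ay":0,"az":0,"claw":20},{"dx":0,"dy":0,"dz":-130,"ax":0,"ay":0,"az":0,"claw":20},{"dx":0,"dy":0,"dz":-140,"ax":0,"ay":0,"az":0,"claw":20},{"dx":0,"dy":0,"dz":-140,"ax":0,"ay":0,"az":0,"claw":20}]' ; python3 go.py .550 -.1194 .16 -.013
```

```text
clock: 7.63
position: [0.4444, 0.1144, 0.1617]
tool_rot: [-3.139, -0.004, -0.094]
force: [-0.1, 0.2, -1.2]
grip_width: 0.0512
dxyz [126.9 222.9   1.5] axyz [-0.14 -0.22 -4.62] t 7.63 F [-0.1  0.2 -1.2] pos [0.4444 0.1144 0.1617] rot [-3.139 -0.004 -0.094] w 0.0512
```

```bash
python3 -m pendant '[{"dx":14,"dy":26,"dz":0,"ax":0,"ay":0,"az":-1,"claw":20},{"dx":33,"dy":60,"dz":0,"ax":0,"ay":0,"az":-2,"claw":20},{"dx":52,"dy":94,"dz":0,"ax":0,"ay":0,"az":-3,"claw":20},{"dx":71,"dy":128,"dz":0,"ax":0,"ay":0,"az":-4,"claw":20},{"dx":90,"dy":162,"dz":0,"ax":0,"ay":0,"az":-4.6,"claw":20},{"dx":109,"dy":196,"dz":0,"ax":0,"ay":0,"az":-4.6,"claw":20},{"dx":122,"dy":217,"dz":0,"ax":0,"ay":0,"az":-4.6,"claw":20},{"dx":127.5,"dy":223,"dz":0,"ax":0,"ay":0,"az":-4.6,"claw":20},{"dx":127.5,"dy":223,"dz":0,"ax":0,"ay":0,"az":-4.6,"claw":20},{"dx":127.5,"dy":223,"dz":0,"ax":0,"ay":0,"az":-4.6,"claw":20}]' ; python3 go.py .550 -.1194 .0317 -.013
```

```text
clock: 8.47
position: [0.5486, -0.1187, 0.157]
tool_rot: [-3.14, 0.003, -0.012]
force: [-0.4, 0.2, -3.5]
grip_width: 0.0513
dxyz [  1.8   0.9 125.3] axyz [-0.11  0.18  0.05] t 8.47 F [-0.4  0.2 -3.5] pos [ 0.5486 -0.1187  0.157 ] rot [-3.14e+00  3.00e-03 -1.20e-02] w 0.0513
```

```bash
python3 -m pendant '[{"dx":1,"dy":0.7,"dz":30,"ax":0,"ay":0.1,"az":0,"claw":20},{"dx":1,"dy":0.7,"dz":60,"ax":0,"ay":0.1,"az":0,"claw":20},{"dx":1,"dy":0.7,"dz":90,"ax":0,"ay":0.1,"az":0,"claw":20},{"dx":1,"dy":0.7,"dz":108,"ax":0,"ay":0.1,"az":0,"claw":20},{"dx":1,"dy":0.7,"dz":115,"ax":0,"ay":0.1,"az":0,"claw":20},{"dx":1,"dy":0.7,"dz":117,"ax":0,"ay":0.1,"az":0,"claw":20},{"dx":1,"dy":0.7,"dz":117,"ax":0,"ay":0.1,"az":0,"claw":20},{"dx":1,"dy":0.7,"dz":117,"ax":0,"ay":0.1,"az":0,"claw":20}]' ; python3 go.py .550 -.1194 .0317 -.013
```

```text
clock: 9.13
position: [0.5505, -0.1196, 0.0421]
tool_rot: [-3.14, -0.001, -0.012]
force: [0.2, 0.8, -1.6]
grip_width: 0.0517
dxyz [-0.5 -0.2 10.4] axyz [-0.07 -0.08  0.07] t 9.13 F [ 0.2  0.8 -1.6] pos [ 0.5505 -0.1196  0.0421] rot [-3.14e+00 -1.00e-03 -1.20e-02] w 0.0517
```

```bash
python3 -m pendant '[{"dx":0,"dy":0,"dz":4,"ax":0,"ay":0,"az":0,"claw":20},{"dx":0,"dy":0,"dz":7,"ax":0,"ay":0,"az":0,"claw":20},{"dx":0,"dy":0,"dz":9,"ax":0,"ay":0,"az":0,"claw":20},{"dx":0,"dy":0,"dz":10,"ax":0,"ay":0,"az":0,"claw":20},{"dx":0,"dy":0,"dz":10.3,"ax":0,"ay":0,"az":0,"claw":20},{"dx":0,"dy":0,"dz":10.3,"ax":0,"ay":0,"az":0,"claw":20}]' ; python3 go.py .550 -.1194 .0317 -.013
```

```text
clock: 9.63
position: [0.5501, -0.1201, 0.0317]
tool_rot: [-3.141, -0.0, -0.012]
force: [-6.9, 0.2, 21.4]
grip_width: 0.0518
dxyz [-0.1 -0.7  0. ] axyz [-0.04 -0.02  0.03] t 9.63 F [-6.9  0.2 21.4] pos [ 0.5501 -0.1201  0.0317] rot [-3.141 -0.    -0.012] w 0.0518
```

```bash
python3 -m pendant '[{"dx":0,"dy":0,"dz":-1.5,"ax":0,"ay":0,"az":0,"claw":55},{"dx":0,"dy":0,"dz":-1.5,"ax":0,"ay":0,"az":0,"claw":70},{"dx":0,"dy":0,"dz":-1.5,"ax":0,"ay":0,"az":0,"claw":80},{"dx":0,"dy":0,"dz":-1.5,"ax":0,"ay":0,"az":0,"claw":80},{"dx":0,"dy":0,"dz":-30,"ax":0,"ay":0,"az":0,"claw":80},{"dx":0,"dy":0,"dz":-70,"ax":0,"ay":0,"az":0,"claw":85},{"dx":0,"dy":0,"dz":-110,"ax":0,"ay":0,"az":0,"claw":85},{"dx":0,"dy":0,"dz":-150,"ax":0,"ay":0,"az":0,"claw":85},{"dx":0,"dy":0,"dz":-150,"ax":0,"ay":0,"az":0,"claw":85}]' ; python3 go.py .4344 .3322 .18 -.263
```

```text
clock: 10.38
position: [0.5529, -0.1205, 0.1876]
tool_rot: [3.141, -0.009, -0.013]
force: [0.3, -0.2, 0.1]
grip_width: 0.0853
dxyz [-124.2 -451.1    6.4] axyz [-0.05 -0.5  14.35] t 10.38 F [ 0.3 -0.2  0.1] pos [ 0.5529 -0.1205  0.1876] rot [ 3.141 -0.009 -0.013] w 0.0853
```

```bash
python3 -m pendant '[{"dx":-121,"dy":-451,"dz":4,"ax":0,"ay":0,"az":14.3,"claw":85},{"dx":-121,"dy":-451,"dz":4,"ax":0,"ay":0,"az":14.3,"claw":85},{"dx":-121,"dy":-451,"dz":4,"ax":0,"ay":0,"az":14.3,"claw":85},{"dx":-121,"dy":-451,"dz":4,"ax":0,"ay":0,"az":14.3,"claw":85},{"dx":-121,"dy":-451,"dz":4,"ax":0,"ay":0,"az":14.3,"claw":85},{"dx":-121,"dy":-451,"dz":4,"ax":0,"ay":0,"az":14.3,"claw":85},{"dx":-121,"dy":-451,"dz":4,"ax":0,"ay":0,"az":14.3,"claw":85},{"dx":-121,"dy":-451,"dz":4,"ax":0,"ay":0,"az":14.3,"claw":85},{"dx":-121,"dy":-451,"dz":4,"ax":0,"ay":0,"az":14.3,"claw":85},{"dx":-121,"dy":-451,"dz":4,"ax":0,"ay":0,"az":14.3,"claw":85}]' ; python3 go.py .4344 .3322 .18 -.263
```

```text
clock: 11.22
position: [0.4471, 0.2815, 0.1776]
tool_rot: [-3.14, 0.0, -0.262]
force: [0.7, -0.4, -0.5]
grip_width: 0.0852
dxyz [-25.4 -45.7  -2.3] axyz [-0.07  0.01  0.06] t 11.22 F [ 0.7 -0.4 -0.5] pos [0.4471 0.2815 0.1776] rot [-3.14   0.    -0.262] w 0.0852
```

```bash
python3 -m pendant '[{"dx":-25,"dy":-45.7,"dz":0,"ax":0,"ay":0,"az":0,"claw":85},{"dx":-25,"dy":-45.7,"dz":0,"ax":0,"ay":0,"az":0,"claw":85},{"dx":-25,"dy":-45.7,"dz":0,"ax":0,"ay":0,"az":0,"claw":85},{"dx":-25,"dy":-45.7,"dz":0,"ax":0,"ay":0,"az":0,"claw":85},{"dx":-25,"dy":-45.7,"dz":0,"ax":0,"ay":0,"az":0,"claw":85}]' ; python3 go.py .4344 .3322 .032 -.263
python3 - <<'E'
from h import *
f=eyes.grab_frame("top");g=eyes.grab_frame("side")
a=cv2.resize(f["image"][140:250,200:360],None,fx=2.5,fy=2.5);b=cv2.resize(g["image"][120:240,160:320],None,fx=2.5,fy=2.5)
cv2.imwrite("pics/p8.png",np.hstack([a[:275],b[:275]]))
E
```

```text
clock: 11.63
position: [0.436, 0.3292, 0.1775]
tool_rot: [-3.141, 0.0, -0.263]
force: [0.5, -0.0, -0.6]
grip_width: 0.0847
dxyz [ -2.2  -2.4 145.5] axyz [-0.03  0.02  0.01] t 11.63 F [ 0.5 -0.  -0.6] pos [0.436  0.3292 0.1775] rot [-3.141  0.    -0.263] w 0.0847
```

View pics/p8.png

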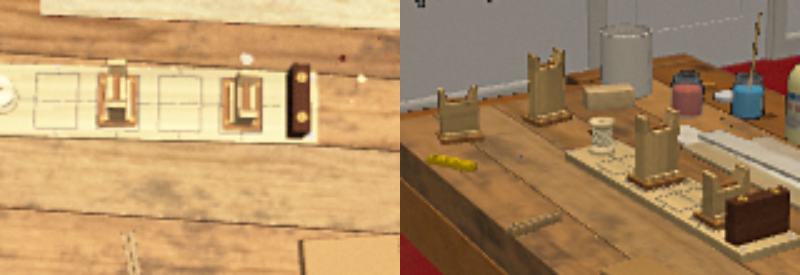

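Stands 74 and 46 are on marks 3 and 1, at top crop (118,100) and (242,103). Picking up stand_60.

```bash
python3 -m pendant '[{"dx":-1.5,"dy":-2,"dz":35,"ax":0,"ay":0,"az":0,"claw":85},{"dx":-1.5,"dy":-2,"dz":75,"ax":0,"ay":0,"az":0,"claw":85},{"dx":-1.5,"dy":-2,"dz":110,"ax":0,"ay":0,"az":0,"claw":85},{"dx":-1.5,"dy":-2,"dz":135,"ax":0,"ay":0,"az":0,"claw":85},{"dx":-1.5,"dy":-2,"dz":145,"ax":0,"ay":0,"az":0,"claw":85},{"dx":-1.5,"dy":-2,"dz":145,"ax":0,"ay":0,"az":0,"claw":85},{"dx":-1.5,"dy":-2,"dz":145,"ax":0,"ay":0,"az":0,"claw":20},{"dx":-1.5,"dy":-2,"dz":145,"ax":0,"ay":0,"az":0,"claw":20},{"dx":-1.5,"dy":-2,"dz":145,"ax":0,"ay":0,"az":0,"claw":20},{"dx":-1.5,"dy":-2,"dz":145,"ax":0,"ay":0,"az":0,"claw":20}]' 40; python3 go.py .4344 .3322 .032 -.263
```

```text
clock: 12.57
position: [0.4356, 0.3332, 0.0345]
tool_rot: [-3.138, -0.001, -0.262]
force: [-1.4, -1.2, 9.7]
grip_width: 0.0515
dxyz [-0.9  1.3  2.5] axyz [-0.18 -0.07  0.04] t 12.57 F [-1.4 -1.2  9.7] pos [0.4356 0.3332 0.0345] rot [-3.138e+00 -1.000e-03 -2.620e-01] w 0.0515
```

```bash
python3 -m pendant '[{"dx":0,"dy":0,"dz":0,"ax":0,"ay":0,"az":0,"claw":20},{"dx":0,"dy":0,"dz":-20,"ax":0,"ay":0,"az":0,"claw":20},{"dx":0,"dy":0,"dz":-55,"ax":0,"ay":0,"az":0,"claw":20},{"dx":0,"dy":0,"dz":-95,"ax":0,"ay":0,"az":0,"claw":20},{"dx":0,"dy":0,"dz":-130,"ax":0,"ay":0,"az":0,"claw":20},{"dx":0,"dy":0,"dz":-145,"ax":0,"ay":0,"az":0,"claw":20},{"dx":0,"dy":0,"dz":-145,"ax":0,"ay":0,"az":0,"claw":20}]' ; python3 go.py .551 -.0494 .18 -.013
```

```text
clock: 13.15
position: [0.4363, 0.3336, 0.1826]
tool_rot: [-3.135, -0.004, -0.262]
force: [0.6, 0.1, -1.5]
grip_width: 0.0513
dxyz [210.2 340.2   1.2] axyz [ -0.36  -0.29 -14.29] t 13.15 F [ 0.6  0.1 -1.5] pos [0.4363 0.3336 0.1826] rot [-3.135 -0.004 -0.262] w 0.0513
```

```bash
python3 -m pendant '[{"dx":10,"dy":17,"dz":0,"ax":0,"ay":0,"az":-2,"claw":20},{"dx":29,"dy":47,"dz":0,"ax":0,"ay":0,"az":-4,"claw":20},{"dx":48,"dy":78,"dz":0,"ax":0,"ay":0,"az":-6,"claw":20},{"dx":68,"dy":110,"dz":0,"ax":0,"ay":0,"az":-8,"claw":20},{"dx":88,"dy":142,"dz":0,"ax":0,"ay":0,"az":-10,"claw":20},{"dx":108,"dy":175,"dz":0,"ax":0,"ay":0,"az":-12,"claw":20},{"dx":128,"dy":207,"dz":0,"ax":0,"ay":0,"az":-14.3,"claw":20},{"dx":148,"dy":240,"dz":0,"ax":0,"ay":0,"az":-14.3,"claw":20},{"dx":166,"dy":269,"dz":0,"ax":0,"ay":0,"az":-14.3,"claw":20},{"dx":180,"dy":291,"dz":0,"ax":0,"ay":0,"az":-14.3,"claw":20}]' ; python3 go.py .551 -.0494 .18 -.013
```

```text
clock: 13.98
position: [0.5333, 0.0013, 0.177]
tool_rot: [-3.141, 0.0, -0.015]
force: [0.4, -0.0, -2.4]
grip_width: 0.0515
dxyz [18.4 50.4 -3. ] axyz [-0.02  0.02 -0.09] t 13.98 F [ 0.4 -0.  -2.4] pos [0.5333 0.0013 0.177 ] rot [-3.141  0.    -0.015] w 0.0515
```

```bash
python3 -m pendant '[{"dx":10,"dy":30,"dz":0,"ax":0,"ay":0,"az":0,"claw":20},{"dx":16,"dy":46,"dz":0,"ax":0,"ay":0,"az":0,"claw":20},{"dx":17.5,"dy":52,"dz":0,"ax":0,"ay":0,"az":0,"claw":20},{"dx":17.5,"dy":52,"dz":0,"ax":0,"ay":0,"az":0,"claw":20},{"dx":17.5,"dy":52,"dz":20,"ax":0,"ay":0,"az":0,"claw":20},{"dx":17.5,"dy":52,"dz":40,"ax":0,"ay":0,"az":0,"claw":20},{"dx":17.5,"dy":52,"dz":55,"ax":0,"ay":0,"az":0,"claw":20},{"dx":17.5,"dy":52,"dz":60,"ax":0,"ay":0,"az":0,"claw":20},{"dx":17.5,"dy":52,"dz":60,"ax":0,"ay":0,"az":0,"claw":20}]' ; python3 go.py .551 -.0494 .0465 -.013
python3 - <<'E'
from h import *
g=eyes.grab_frame("side")
crop(g,"p9.png",210,120,330,240,5)
E
```

```text
clock: 14.73
position: [0.5493, -0.0459, 0.1163]
tool_rot: [-3.14, 0.002, -0.011]
force: [0.4, 0.3, -1.3]
grip_width: 0.0512
dxyz [ 1.9  3.6 69.8] axyz [-0.11  0.12  0.14] t 14.73 F [ 0.4  0.3 -1.3] pos [ 0.5493 -0.0459  0.1163] rot [-3.14e+00  2.00e-03 -1.10e-02] w 0.0512
```

View pics/p9.png

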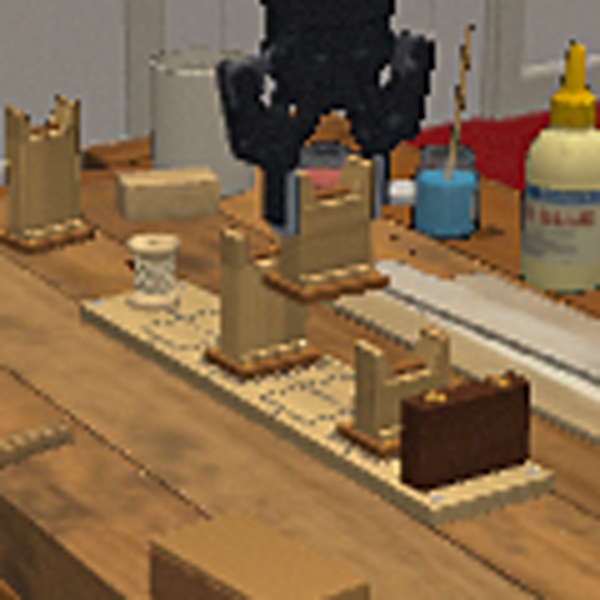

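Stand_60 is held level over mark 2 (foot near crop (325,285)). Shifting 3.6 mm in y and lowering.

```bash
python3 -m pendant '[{"dx":1.5,"dy":3.5,"dz":10,"ax":0,"ay":0,"az":0,"claw":20},{"dx":1.5,"dy":3.5,"dz":30,"ax":0,"ay":0,"az":0,"claw":20},{"dx":1.5,"dy":3.5,"dz":48,"ax":0,"ay":0,"az":0,"claw":20},{"dx":1.5,"dy":3.5,"dz":58,"ax":0,"ay":0,"az":0,"claw":20},{"dx":1.5,"dy":3.5,"dz":61,"ax":0,"ay":0,"az":0,"claw":20},{"dx":1.5,"dy":3.5,"dz":63,"ax":0,"ay":0,"az":0,"claw":20},{"dx":1.5,"dy":3.5,"dz":64,"ax":0,"ay":0,"az":0,"claw":20},{"dx":1.5,"dy":3.5,"dz":64,"ax":0,"ay":0,"az":0,"claw":20}]' ; python3 go.py .551 -.0494 .0465 -.013
```

```text
clock: 15.45
position: [0.552, -0.0507, 0.0538]
tool_rot: [-3.14, -0.001, -0.012]
force: [-0.2, 0.1, -1.6]
grip_width: 0.0516
dxyz [-1.  -1.3  7.3] axyz [-0.07 -0.05  0.04] t 15.45 F [-0.2  0.1 -1.6] pos [ 0.552  -0.0507  0.0538] rot [-3.14e+00 -1.00e-03 -1.20e-02] w 0.0516
```

```bash
python3 -m pendant '[{"dx":-0.6,"dy":-0.5,"dz":2,"ax":0,"ay":0,"az":0,"claw":20},{"dx":-0.6,"dy":-0.5,"dz":4,"ax":0,"ay":0,"az":0,"claw":20},{"dx":-0.6,"dy":-0.5,"dz":6,"ax":0,"ay":0,"az":0,"claw":20},{"dx":-0.6,"dy":-0.5,"dz":7.2,"ax":0,"ay":0,"az":0,"claw":20},{"dx":-0.6,"dy":-0.5,"dz":7.2,"ax":0,"ay":0,"az":0,"claw":20}]' ; python3 go.py .551 -.0494 .0465 -.013
```

```text
clock: 15.87
position: [0.551, -0.0502, 0.0465]
tool_rot: [-3.141, -0.0, -0.012]
force: [-4.4, -0.2, 11.4]
grip_width: 0.0514
dxyz [-0.  -0.8 -0. ] axyz [-0.05 -0.01  0.04] t 15.87 F [-4.4 -0.2 11.4] pos [ 0.551  -0.0502  0.0465] rot [-3.141 -0.    -0.012] w 0.0514
```

```bash
python3 -m pendant '[{"dx":0,"dy":0,"dz":-0.8,"ax":0,"ay":0,"az":0,"claw":55},{"dx":0,"dy":0,"dz":-0.8,"ax":0,"ay":0,"az":0,"claw":70},{"dx":0,"dy":0,"dz":-0.8,"ax":0,"ay":0,"az":0,"claw":80},{"dx":0,"dy":0,"dz":-0.8,"ax":0,"ay":0,"az":0,"claw":80},{"dx":0,"dy":0,"dz":-30,"ax":0,"ay":0,"az":0,"claw":80},{"dx":0,"dy":0,"dz":-70,"ax":0,"ay":0,"az":0,"claw":85},{"dx":0,"dy":0,"dz":-110,"ax":0,"ay":0,"az":0,"claw":85},{"dx":0,"dy":0,"dz":-145,"ax":0,"ay":0,"az":0,"claw":85},{"dx":0,"dy":0,"dz":-145,"ax":0,"ay":0,"az":0,"claw":85}]' ; python3 go.py .5748 .3349 .18 .1
```

```text
clock: 16.62
position: [0.5536, -0.0502, 0.1974]
tool_rot: [-3.141, -0.008, -0.012]
force: [1.2, 0.1, 0.3]
grip_width: 0.0849
dxyz [  16.2 -385.4   17.8] axyz [-0.02 -0.48 -6.44] t 16.62 F [1.2 0.1 0.3] pos [ 0.5536 -0.0502  0.1974] rot [-3.141 -0.008 -0.012] w 0.0849
```

```bash
python3 -m pendant '[{"dx":19,"dy":-385,"dz":8,"ax":0,"ay":0,"az":-6.4,"claw":85},{"dx":19,"dy":-385,"dz":8,"ax":0,"ay":0,"az":-6.4,"claw":85},{"dx":19,"dy":-385,"dz":8,"ax":0,"ay":0,"az":-6.4,"claw":85},{"dx":19,"dy":-385,"dz":8,"ax":0,"ay":0,"az":-6.4,"claw":85},{"dx":19,"dy":-385,"dz":8,"ax":0,"ay":0,"az":-6.4,"claw":85},{"dx":19,"dy":-385,"dz":8,"ax":0,"ay":0,"az":-6.4,"claw":85},{"dx":19,"dy":-385,"dz":8,"ax":0,"ay":0,"az":-6.4,"claw":85},{"dx":19,"dy":-385,"dz":8,"ax":0,"ay":0,"az":-6.4,"claw":85},{"dx":19,"dy":-385,"dz":8,"ax":0,"ay":0,"az":-6.4,"claw":85},{"dx":19,"dy":-385,"dz":8,"ax":0,"ay":0,"az":-6.4,"claw":85}]' ; python3 go.py .5748 .3349 .18 .1
```

```text
clock: 17.45
position: [0.5726, 0.3418, 0.1831]
tool_rot: [-3.137, 0.001, 0.105]
force: [0.2, 1.1, 0.4]
grip_width: 0.0852
dxyz [1.4 7.1 3.1] axyz [-0.28  0.04  0.31] t 17.45 F [0.2 1.1 0.4] pos [0.5726 0.3418 0.1831] rot [-3.137e+00  1.000e-03  1.050e-01] w 0.0852
```

```bash
python3 - <<'E'
from h import *
g=eyes.grab_frame("side"); f=eyes.grab_frame("top")
a=cv2.resize(f["image"][140:250,100:340],None,fx=2.5,fy=2.5);b=cv2.resize(g["image"][100:240,150:330],None,fx=2.5,fy=2.5)
cv2.imwrite("pics/p10.png",a);cv2.imwrite("pics/p11.png",b)
E
```

```text
(no output)
```

View pics/p10.png

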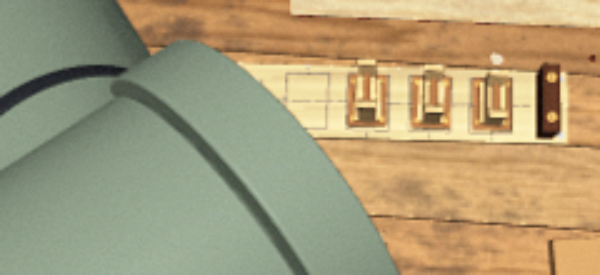

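View pics/p11.png

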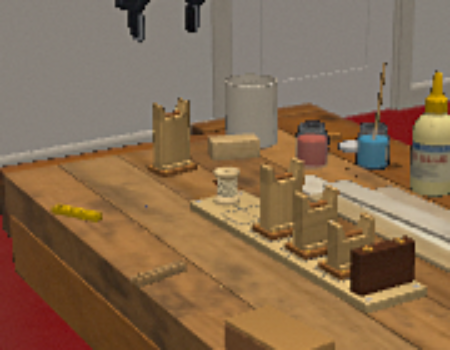

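Three stands are on their marks in rising order, at top crop x of about 490, 430 and 367. Settling over stand_88, then descending.

```bash
python3 -m pendant '[{"dx":1,"dy":1,"dz":3,"ax":0,"ay":0,"az":0,"claw":85},{"dx":1,"dy":1,"dz":3,"ax":0,"ay":0,"az":0,"claw":85},{"dx":1,"dy":1,"dz":3,"ax":0,"ay":0,"az":0,"claw":85}]'; python3 go.py .5748 .3349 .058 .1
```

```text
clock: 17.8
position: [0.5763, 0.3319, 0.1803]
tool_rot: [-3.141, 0.0, 0.098]
force: [-0.2, -0.6, 0.1]
grip_width: 0.0852
dxyz [ -1.1  -3.  122.3] axyz [-0.03  0.01 -0.13] t 17.8 F [-0.2 -0.6  0.1] pos [0.5763 0.3319 0.1803] rot [-3.141  0.     0.098] w 0.0852
```

```bash
python3 -m pendant '[{"dx":-1,"dy":-2,"dz":30,"ax":0,"ay":0,"az":0,"claw":85},{"dx":-1,"dy":-2,"dz":65,"ax":0,"ay":0,"az":0,"claw":85},{"dx":-1,"dy":-2,"dz":95,"ax":0,"ay":0,"az":0,"claw":85},{"dx":-1,"dy":-2,"dz":115,"ax":0,"ay":0,"az":0,"claw":85},{"dx":-1,"dy":-2,"dz":122,"ax":0,"ay":0,"az":0,"claw":85},{"dx":-1,"dy":-2,"dz":122,"ax":0,"ay":0,"az":0,"claw":85},{"dx":-1,"dy":-2,"dz":122,"ax":0,"ay":0,"az":0,"claw":20},{"dx":-1,"dy":-2,"dz":122,"ax":0,"ay":0,"az":0,"claw":20},{"dx":-1,"dy":-2,"dz":122,"ax":0,"ay":0,"az":0,"claw":20},{"dx":-1,"dy":-2,"dz":122,"ax":0,"ay":0,"az":0,"claw":20}]' 40; python3 go.py .5748 .3349 .058 .1
```

```text
clock: 18.63
position: [0.5754, 0.3359, 0.0602]
tool_rot: [-3.139, -0.002, 0.099]
force: [-0.4, -1.9, 7.4]
grip_width: 0.0516
dxyz [-0.7  1.   2.2] axyz [-0.13 -0.13 -0.04] t 18.63 F [-0.4 -1.9  7.4] pos [0.5754 0.3359 0.0602] rot [-3.139e+00 -2.000e-03  9.900e-02] w 0.0516
```

```bash
python3 -m pendant '[{"dx":0,"dy":0,"dz":0,"ax":0,"ay":0,"az":0,"claw":20},{"dx":0,"dy":0,"dz":-20,"ax":0,"ay":0,"az":0,"claw":20},{"dx":0,"dy":0,"dz":-50,"ax":0,"ay":0,"az":0,"claw":20},{"dx":0,"dy":0,"dz":-80,"ax":0,"ay":0,"az":0,"claw":20},{"dx":0,"dy":0,"dz":-105,"ax":0,"ay":0,"az":0,"claw":20},{"dx":0,"dy":0,"dz":-115,"ax":0,"ay":0,"az":0,"claw":20},{"dx":0,"dy":0,"dz":-115,"ax":0,"ay":0,"az":0,"claw":20}]' ; python3 go.py .553 .0906 .175 -.013
```

```text
clock: 19.22
position: [0.5757, 0.336, 0.1766]
tool_rot: [-3.138, -0.004, 0.099]
force: [0.4, 1.2, -2.6]
grip_width: 0.0515
dxyz [-46.8 242.    0.7] axyz [-0.19 -0.23  6.42] t 19.22 F [ 0.4  1.2 -2.6] pos [0.5757 0.336  0.1766] rot [-3.138 -0.004  0.099] w 0.0515
```

```bash
python3 -m pendant '[{"dx":-4,"dy":18,"dz":0,"ax":0,"ay":0,"az":1,"claw":20},{"dx":-10,"dy":50,"dz":0,"ax":0,"ay":0,"az":2,"claw":20},{"dx":-17,"dy":88,"dz":0,"ax":0,"ay":0,"az":4,"claw":20},{"dx":-24,"dy":124,"dz":0,"ax":0,"ay":0,"az":6.4,"claw":20},{"dx":-31,"dy":160,"dz":0,"ax":0,"ay":0,"az":6.4,"claw":20},{"dx":-38,"dy":196,"dz":0,"ax":0,"ay":0,"az":6.4,"claw":20},{"dx":-44,"dy":225,"dz":0,"ax":0,"ay":0,"az":6.4,"claw":20},{"dx":-46.5,"dy":240,"dz":0,"ax":0,"ay":0,"az":6.4,"claw":20},{"dx":-46.5,"dy":241,"dz":0,"ax":0,"ay":0,"az":6.4,"claw":20},{"dx":-46.5,"dy":241,"dz":0,"ax":0,"ay":0,"az":6.4,"claw":20}]' ; python3 go.py .553 .0906 .072 -.013
```

```text
clock: 20.05
position: [0.5519, 0.0899, 0.1722]
tool_rot: [-3.141, 0.001, -0.014]
force: [0.1, 0.7, -2.4]
grip_width: 0.0516
dxyz [  1.2  -0.6 100.2] axyz [-0.06  0.07 -0.05] t 20.05 F [ 0.1  0.7 -2.4] pos [0.5519 0.0899 0.1722] rot [-3.141e+00  1.000e-03 -1.400e-02] w 0.0516
```

```bash
python3 -m pendant '[{"dx":0.5,"dy":0,"dz":20,"ax":0,"ay":0,"az":0,"claw":20},{"dx":0.5,"dy":0,"dz":50,"ax":0,"ay":0,"az":0,"claw":20},{"dx":0.5,"dy":0,"dz":75,"ax":0,"ay":0,"az":0,"claw":20},{"dx":0.5,"dy":0,"dz":88,"ax":0,"ay":0,"az":0,"claw":20},{"dx":0.5,"dy":0,"dz":92,"ax":0,"ay":0,"az":0,"claw":20},{"dx":0.5,"dy":0,"dz":93,"ax":0,"ay":0,"az":0,"claw":20},{"dx":0.5,"dy":0,"dz":93,"ax":0,"ay":0,"az":0,"claw":20}]' ; python3 go.py .553 .0906 .072 -.013
```

```text
clock: 20.63
position: [0.5529, 0.092, 0.0804]
tool_rot: [-3.14, -0.0, -0.011]
force: [-0.7, -0.2, -1.0]
grip_width: 0.0517
dxyz [0.2 1.4 8.4] axyz [-0.1 -0.   0.1] t 20.63 F [-0.7 -0.2 -1. ] pos [0.5529 0.092  0.0804] rot [-3.14  -0.    -0.011] w 0.0517
```

```bash
python3 -m pendant '[{"dx":0.2,"dy":1,"dz":3,"ax":0,"ay":0,"az":0,"claw":20},{"dx":0.2,"dy":1,"dz":5,"ax":0,"ay":0,"az":0,"claw":20},{"dx":0.2,"dy":1,"dz":7,"ax":0,"ay":0,"az":0,"claw":20},{"dx":0.2,"dy":1,"dz":8.3,"ax":0,"ay":0,"az":0,"claw":20},{"dx":0.2,"dy":1,"dz":8.3,"ax":0,"ay":0,"az":0,"claw":20}]' ; python3 go.py .553 .0906 .072 -.013
```

```text
clock: 21.05
position: [0.5531, 0.0901, 0.0722]
tool_rot: [-3.14, -0.0, -0.012]
force: [-0.7, 0.1, 0.6]
grip_width: 0.0516
dxyz [-0.1 -0.5  0.2] axyz [-0.07 -0.02  0.04] t 21.05 F [-0.7  0.1  0.6] pos [0.5531 0.0901 0.0722] rot [-3.14  -0.    -0.012] w 0.0516
```

Just at contact. 0.7 mm more, then release and lift.

```bash
python3 -m pendant '[{"dx":0,"dy":0,"dz":0.8,"ax":0,"ay":0,"az":0,"claw":20},{"dx":0,"dy":0,"dz":0.8,"ax":0,"ay":0,"az":0,"claw":20},{"dx":0,"dy":0,"dz":0.5,"ax":0,"ay":0,"az":0,"claw":55},{"dx":0,"dy":0,"dz":0.5,"ax":0,"ay":0,"az":0,"claw":70},{"dx":0,"dy":0,"dz":0.5,"ax":0,"ay":0,"az":0,"claw":80},{"dx":0,"dy":0,"dz":0.5,"ax":0,"ay":0,"az":0,"claw":80},{"dx":0,"dy":0,"dz":-30,"ax":0,"ay":0,"az":0,"claw":80},{"dx":0,"dy":0,"dz":-70,"ax":0,"ay":0,"az":0,"claw":85},{"dx":0,"dy":0,"dz":-110,"ax":0,"ay":0,"az":0,"claw":85},{"dx":0,"dy":0,"dz":-130,"ax":0,"ay":0,"az":0,"claw":85}]' ; python3 go.py .489 -.3952 .2 -.242
```

```text
clock: 21.88
position: [0.5539, 0.0904, 0.206]
tool_rot: [-3.139, -0.004, -0.012]
force: [1.2, -0.1, 0.5]
grip_width: 0.085
dxyz [-59.1 486.4   4.7] axyz [-0.16 -0.19 13.17] t 21.88 F [ 1.2 -0.1  0.5] pos [0.5539 0.0904 0.206 ] rot [-3.139 -0.004 -0.012] w 0.085
```

```bash
python3 go.py .489 -.3952 .2 -1.813; python3 -m pendant '[{"dx":-56,"dy":486,"dz":0,"ax":0,"ay":0,"az":103,"claw":85},{"dx":-56,"dy":486,"dz":0,"ax":0,"ay":0,"az":103,"claw":85},{"dx":-56,"dy":486,"dz":0,"ax":0,"ay":0,"az":103,"claw":85},{"dx":-56,"dy":486,"dz":0,"ax":0,"ay":0,"az":103,"claw":85},{"dx":-56,"dy":486,"dz":0,"ax":0,"ay":0,"az":103,"claw":85},{"dx":-56,"dy":486,"dz":0,"ax":0,"ay":0,"az":103,"claw":70},{"dx":-56,"dy":486,"dz":0,"ax":0,"ay":0,"az":103,"claw":50},{"dx":-56,"dy":486,"dz":0,"ax":0,"ay":0,"az":103,"claw":36},{"dx":-56,"dy":486,"dz":0,"ax":0,"ay":0,"az":103,"claw":36},{"dx":-56,"dy":486,"dz":0,"ax":0,"ay":0,"az":103,"claw":36}]' ; python3 go.py .489 -.3952 .2 -1.813
```

```text
dxyz [-59.1 486.4   4.7] axyz [-2.8000e-01 -3.0000e-02  1.0318e+02] t 21.88 F [ 1.2 -0.1  0.5] pos [0.5539 0.0904 0.206 ] rot [-3.139 -0.004 -0.012] w 0.085
clock: 22.72
position: [0.4995, -0.3254, 0.2015]
tool_rot: [-3.141, 0.001, -1.268]
force: [1.2, 0.3, 0.7]
grip_width: 0.0359
dxyz [63.5 30.8  1.4] axyz [-1.000e-02  6.000e-02  3.121e+01] t 22.72 F [1.2 0.3 0.7] pos [ 0.4995 -0.3254  0.2015] rot [-3.141e+00  1.000e-03 -1.268e+00] w 0.0359
```

```bash
python3 -m pendant '[{"dx":63.5,"dy":31,"dz":0,"ax":0,"ay":0,"az":31.2,"claw":36},{"dx":63.5,"dy":31,"dz":0,"ax":0,"ay":0,"az":31.2,"claw":36},{"dx":63.5,"dy":31,"dz":0,"ax":0,"ay":0,"az":31.2,"claw":36},{"dx":63.5,"dy":31,"dz":0,"ax":0,"ay":0,"az":31.2,"claw":36},{"dx":63.5,"dy":31,"dz":0,"ax":0,"ay":0,"az":31.2,"claw":36},{"dx":63.5,"dy":31,"dz":0,"ax":0,"ay":0,"az":31.2,"claw":36},{"dx":63.5,"dy":31,"dz":0,"ax":0,"ay":0,"az":31.2,"claw":36},{"dx":63.5,"dy":31,"dz":0,"ax":0,"ay":0,"az":31.2,"claw":36}]' ; python3 go.py .489 -.3952 .2 -1.813
python3 - <<'E'
from h import *
f=eyes.grab_frame("top");g=eyes.grab_frame("side")
crop(f,"p12.png",190,145,330,210,5.5); cv2.imwrite("pics/p13.png",g["image"])
E
```

```text
clock: 23.38
position: [0.49, -0.3932, 0.2013]
tool_rot: [3.141, 0.001, -1.804]
force: [0.8, 0.3, -0.2]
grip_width: 0.036
dxyz [2.2 0.5 1.3] axyz [0.02 0.08 0.49] t 23.38 F [ 0.8  0.3 -0.2] pos [ 0.49   -0.3932  0.2013] rot [ 3.141e+00  1.000e-03 -1.804e+00] w 0.036
```

View pics/p12.png

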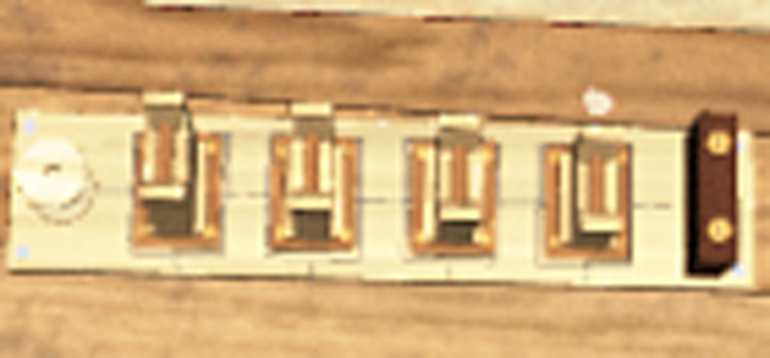

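View pics/p13.png

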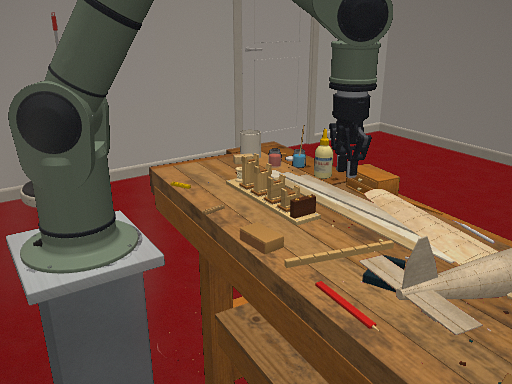

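All four feet lie within their marks, with top crop x of about 177, 313, 452 and 587. Side view shows the spar clear. Descending on the spar.

```bash
python3 -m pendant '[{"dx":2,"dy":0.5,"dz":30,"ax":0,"ay":0,"az":0.4,"claw":36},{"dx":2,"dy":0.5,"dz":70,"ax":0,"ay":0,"az":0.4,"claw":36},{"dx":2,"dy":0.5,"dz":110,"ax":0,"ay":0,"az":0.4,"claw":36},{"dx":2,"dy":0.5,"dz":145,"ax":0,"ay":0,"az":0.4,"claw":36},{"dx":2,"dy":0.5,"dz":165,"ax":0,"ay":0,"az":0.4,"claw":36},{"dx":2,"dy":0.5,"dz":168,"ax":0,"ay":0,"az":0.4,"claw":36},{"dx":2,"dy":0.5,"dz":168,"ax":0,"ay":0,"az":0.4,"claw":36}]' ; python3 go.py .489 -.3952 .004 -1.813
python3 - <<'E'
from h import *
g=eyes.grab_frame("side");crop(g,"p14.png",270,150,410,275,5)
E
```

```text
clock: 24.07
position: [0.4885, -0.3946, 0.0326]
tool_rot: [3.14, 0.002, -1.813]
force: [0.9, -0.9, 0.7]
grip_width: 0.0363
dxyz [ 0.5 -0.7 28.6] axyz [ 0.12  0.11 -0.02] t 24.07 F [ 0.9 -0.9  0.7] pos [ 0.4885 -0.3946  0.0326] rot [ 3.140e+00  2.000e-03 -1.813e+00] w 0.0363
```

View pics/p14.png

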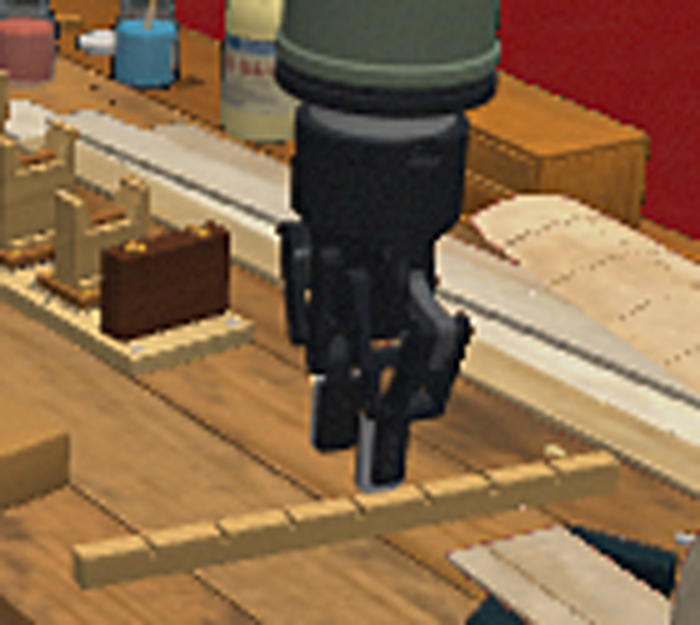

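The fingers straddle the spar near its middle notch, at crop (355,505). Going down and closing.

```bash
python3 -m pendant '[{"dx":0.3,"dy":-0.5,"dz":12,"ax":0.1,"ay":0.1,"az":0,"claw":36},{"dx":0.3,"dy":-0.5,"dz":22,"ax":0.1,"ay":0.1,"az":0,"claw":36},{"dx":0.3,"dy":-0.5,"dz":28,"ax":0.1,"ay":0.1,"az":0,"claw":36},{"dx":0.3,"dy":-0.5,"dz":28,"ax":0.1,"ay":0.1,"az":0,"claw":36},{"dx":0.3,"dy":-0.5,"dz":28,"ax":0.1,"ay":0.1,"az":0,"claw":5},{"dx":0.3,"dy":-0.5,"dz":28,"ax":0.1,"ay":0.1,"az":0,"claw":5},{"dx":0.3,"dy":-0.5,"dz":28,"ax":0.1,"ay":0.1,"az":0,"claw":5},{"dx":0.3,"dy":-0.5,"dz":28,"ax":0.1,"ay":0.1,"az":0,"claw":5}]' 50; python3 go.py .489 -.3952 .004 -1.813
```

```text
clock: 24.78
position: [0.4896, -0.3956, 0.0059]
tool_rot: [-3.139, -0.001, -1.814]
force: [-1.5, 0.0, 4.9]
grip_width: 0.0101
dxyz [-0.2  0.7  1.9] axyz [-0.12 -0.05 -0.05] t 24.78 F [-1.5  0.   4.9] pos [ 0.4896 -0.3956  0.0059] rot [-3.139e+00 -1.000e-03 -1.814e+00] w 0.0101
```

```bash
python3 -m pendant '[{"dx":0,"dy":0,"dz":0,"ax":0,"ay":0,"az":0,"claw":5},{"dx":0,"dy":0,"dz":0,"ax":0,"ay":0,"az":0,"claw":5},{"dx":0,"dy":0,"dz":-20,"ax":0,"ay":0,"az":0,"claw":5},{"dx":0,"dy":0,"dz":-50,"ax":0,"ay":0,"az":0,"claw":5},{"dx":0,"dy":0,"dz":-70,"ax":0,"ay":0,"az":0,"claw":5},{"dx":0,"dy":0,"dz":-70,"ax":0,"ay":0,"az":0,"claw":5}]'
python3 - <<'E'
from h import *
g=eyes.grab_frame("side");crop(g,"p15.png",270,110,430,250,4.5)
f=eyes.grab_frame("top");crop(f,"p16.png",360,130,512,270,4)
E
```

```text
clock: 25.28
position: [0.4909, -0.3965, 0.0794]
tool_rot: [-3.135, -0.002, -1.814]
force: [1.1, -0.8, -0.7]
grip_width: 0.0106
```

View pics/p15.png

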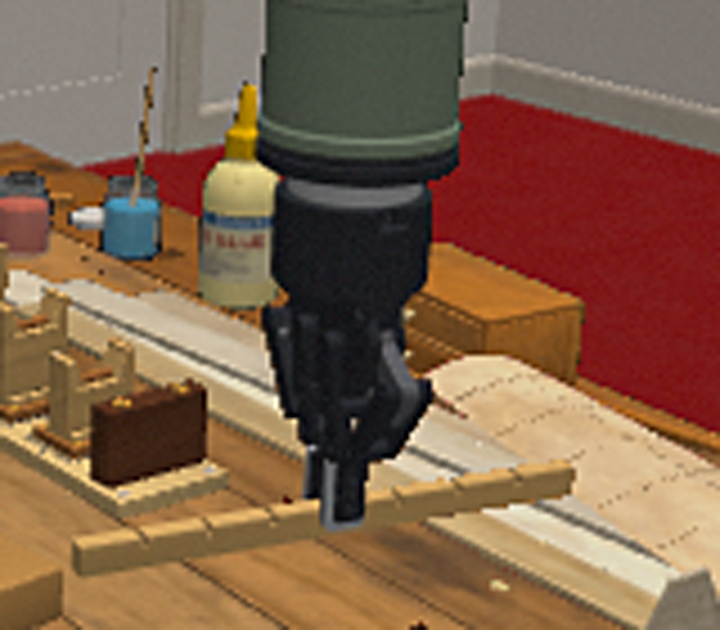

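View pics/p16.png

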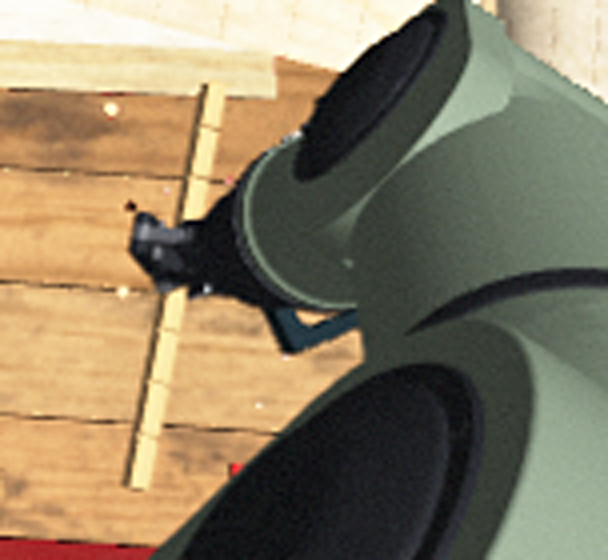

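```bash
python3 - <<'E'
from h import *
f=eyes.grab_frame("top");s=observe();p=s['position']
q=[onz(f,360+u/4,130+v/4,p[2]+.011)[:2] for u,v in((214,86),(141,488))]
v=q[0]-q[1];L=np.hypot(*v);v/=L
print(q,L,'yaw',np.arctan2(v[1],v[0]),'TCP minus mid along/perp',(p[:2]-np.mean(q,0))@v,(p[:2]-np.mean(q,0))@[-v[1],v[0]],p)
E
python3 go.py .5514 -.0134 .2 -.013
```

```text
[array([ 0.6227185 , -0.42828923]), array([ 0.35395288, -0.36493136])] 0.27613253729551424 yaw -0.23150983783023563 TCP minus mid along/perp 0.0004459657581763212 0.001763848529307721 [ 0.48917447 -0.39499583  0.07496719]
dxyz [-385.3   31.2 -125.2] axyz [-3.0000e-02 -8.0000e-02 -1.0317e+02] t 25.43 F [-0.1  0.4 -1.4] pos [ 0.4892 -0.395   0.075 ] rot [-3.14  -0.    -1.814] w 0.0102
```

```bash
python3 -m pendant '[{"dx":0,"dy":0,"dz":-30,"ax":0,"ay":0,"az":0,"claw":5},{"dx":0,"dy":0,"dz":-65,"ax":0,"ay":0,"az":0,"claw":5},{"dx":-20,"dy":2,"dz":-100,"ax":0,"ay":0,"az":-4,"claw":5},{"dx":-45,"dy":4,"dz":-125,"ax":0,"ay":0,"az":-10,"claw":5},{"dx":-75,"dy":6,"dz":-130,"ax":0,"ay":0,"az":-17,"claw":5},{"dx":-105,"dy":8,"dz":-130,"ax":0,"ay":0,"az":-24,"claw":5},{"dx":-135,"dy":10,"dz":-130,"ax":0,"ay":0,"az":-31,"claw":5},{"dx":-165,"dy":12,"dz":-130,"ax":0,"ay":0,"az":-38,"claw":5},{"dx":-195,"dy":15,"dz":-130,"ax":0,"ay":0,"az":-45,"claw":5},{"dx":-225,"dy":18,"dz":-130,"ax":0,"ay":0,"az":-52,"claw":5}]'; python3 go.py .5514 -.0134 .2 -.013
```

```text
clock: 26.27
position: [0.5254, -0.1708, 0.2041]
tool_rot: [3.141, 0.0, -0.9]
force: [0.9, 0.3, -0.2]
grip_width: 0.0102
dxyz [-107.1 -118.2    4. ] axyz [ 2.000e-02  1.000e-02 -5.082e+01] t 26.27 F [ 0.9  0.3 -0.2] pos [ 0.5254 -0.1708  0.2041] rot [ 3.141  0.    -0.9  ] w 0.0102
```

```bash
python3 -m pendant '[{"dx":-18,"dy":-20,"dz":0,"ax":0,"ay":0,"az":-6.5,"claw":5},{"dx":-36,"dy":-40,"dz":0,"ax":0,"ay":0,"az":-13,"claw":5},{"dx":-54,"dy":-60,"dz":0,"ax":0,"ay":0,"az":-20,"claw":5},{"dx":-72,"dy":-80,"dz":0,"ax":0,"ay":0,"az":-27,"claw":5},{"dx":-88,"dy":-98,"dz":0,"ax":0,"ay":0,"az":-34,"claw":5},{"dx":-100,"dy":-111,"dz":0,"ax":0,"ay":0,"az":-41,"claw":5},{"dx":-107,"dy":-118,"dz":0,"ax":0,"ay":0,"az":-47,"claw":5},{"dx":-107,"dy":-118,"dz":0,"ax":0,"ay":0,"az":-50.8,"claw":5},{"dx":-107,"dy":-118,"dz":0,"ax":0,"ay":0,"az":-50.8,"claw":5},{"dx":-107,"dy":-118,"dz":0,"ax":0,"ay":0,"az":-50.8,"claw":5}]'; python3 go.py .5514 -.0134 .2 -.013 -2.9446 0;python3 go.py .5514 -.0134 .2 -.013
```

```text
clock: 27.1
position: [0.5523, -0.0157, 0.2041]
tool_rot: [3.141, 0.0, -0.022]
force: [0.4, -0.1, -0.8]
grip_width: 0.0103
dxyz [-0.9 -2.2  4.1] axyz [11.32 -0.03 -0.53] t 27.1 F [ 0.4 -0.1 -0.8] pos [ 0.5523 -0.0157  0.2041] rot [ 3.141  0.    -0.022] w 0.0103
dxyz [-0.9 -2.2  4.1] axyz [ 0.03  0.02 -0.53] t 27.1 F [ 0.4 -0.1 -0.8] pos [ 0.5523 -0.0157  0.2041] rot [ 3.141  0.    -0.022] w 0.0103
```

```bash
python3 -m pendant '[{"dx":-1,"dy":-2,"dz":0,"ax":3,"ay":0,"az":-0.4,"claw":5},{"dx":-1,"dy":-2,"dz":0,"ax":7,"ay":0,"az":-0.4,"claw":5},{"dx":-1,"dy":-2,"dz":0,"ax":10,"ay":0,"az":-0.4,"claw":5},{"dx":-1,"dy":-2,"dz":0,"ax":11.3,"ay":0,"az":-0.4,"claw":5},{"dx":-1,"dy":-2,"dz":0,"ax":11.3,"ay":0,"az":-0.4,"claw":5},{"dx":-1,"dy":-2,"dz":0,"ax":11.3,"ay":0,"az":-0.4,"claw":5},{"dx":-1,"dy":-2,"dz":0,"ax":11.3,"ay":0,"az":-0.4,"claw":5}]'; python3 go.py .5514 -.0134 .1 -.013 -2.9446 0
python3 - <<'E'
from h import *
g=eyes.grab_frame("side");crop(g,"p17.png",200,90,340,225,4.4)
f=eyes.grab_frame("top");crop(f,"p18.png",190,140,340,220,5)
E
```

```text
clock: 27.68
position: [0.5517, -0.0129, 0.205]
tool_rot: [-2.946, -0.002, -0.013]
force: [-0.1, 0.0, -0.7]
grip_width: 0.0107
dxyz [ -0.4  20.9 102.9] axyz [ 0.1  -0.09  0.04] t 27.68 F [-0.1  0.  -0.7] pos [ 0.5517 -0.0129  0.205 ] rot [-2.946e+00 -2.000e-03 -1.300e-02] w 0.0107
```

View pics/p17.png

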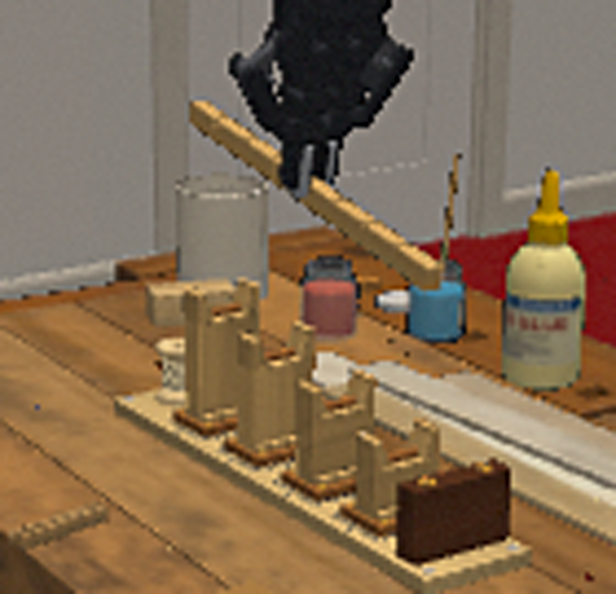

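View pics/p18.png

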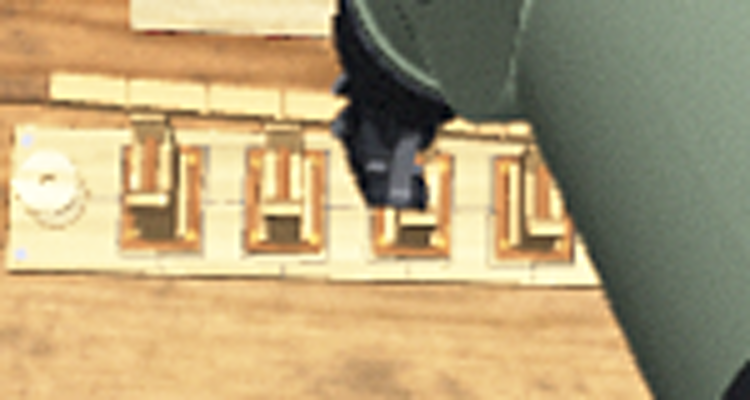

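The spar is held with notches up, parallel to the line of saddles and above them. Lowering vertically in the world frame.

```bash
python3 -m pendant '[{"dx":0,"dy":4,"dz":20,"ax":0,"ay":0,"az":0,"claw":5},{"dx":0,"dy":9,"dz":45,"ax":0,"ay":0,"az":0,"claw":5},{"dx":0,"dy":14,"dz":70,"ax":0,"ay":0,"az":0,"claw":5},{"dx":0,"dy":18,"dz":90,"ax":0,"ay":0,"az":0,"claw":5},{"dx":0,"dy":20,"dz":100,"ax":0,"ay":0,"az":0,"claw":5},{"dx":0,"dy":20.6,"dz":102,"ax":0,"ay":0,"az":0,"claw":5},{"dx":0,"dy":20.6,"dz":102,"ax":0,"ay":0,"az":0,"claw":5},{"dx":0,"dy":20.6,"dz":102,"ax":0,"ay":0,"az":0,"claw":5}]'; python3 go.py .5514 -.0134 .083 -.013 -2.9446 0
python3 - <<'E'
from h import *
g=eyes.grab_frame("side");crop(g,"p19.png",200,110,340,225,5)
f=eyes.grab_frame("top");crop(f,"p20.png",190,140,340,220,5)
E
```

```text
clock: 28.45
position: [0.5525, -0.0135, 0.102]
tool_rot: [-2.945, -0.003, -0.012]
force: [0.3, 0.5, -0.9]
grip_width: 0.0105
dxyz [-1.2  3.7 18.7] axyz [ 0.04 -0.17  0.07] t 28.45 F [ 0.3  0.5 -0.9] pos [ 0.5525 -0.0135  0.102 ] rot [-2.945 -0.003 -0.012] w 0.0105
```

View pics/p19.png

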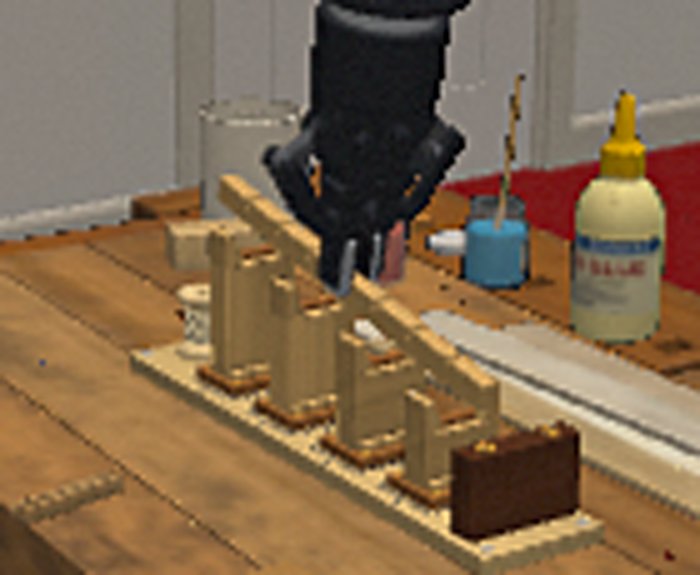

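View pics/p20.png

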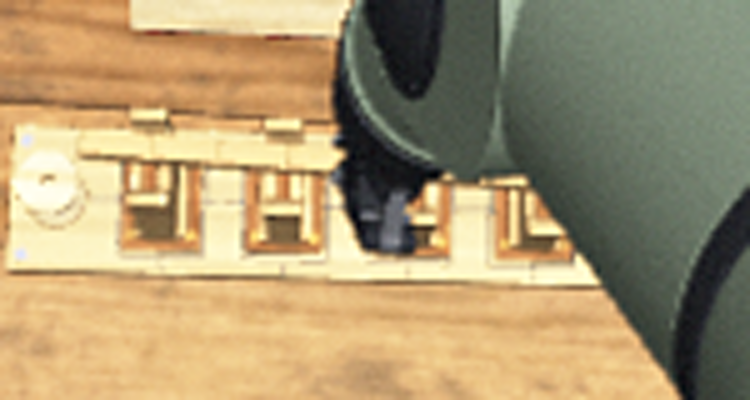

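```bash
python3 - <<'E'
from h import *
f=eyes.grab_frame("top")
P=lambda u,v,z:onz(f,190+(u+.5)/5-.5,140+(v+.5)/5-.5,z).round(4)
print('horn mid 88',(P(150,115,.114)+P(148,199,.114))/2,'74',(P(284,128,.1)+P(283,209,.1))/2)
print('spar at 88',P(150,149,.136),'at 74',P(284,151,.122),'left end',P(82,142,.142))
E
```

```text
horn mid 88 [0.5534  0.08995 0.114  ] 74 [0.5518  0.02085 0.1    ]
spar at 88 [0.5521 0.0875 0.136 ] at 74 [0.5557 0.0204 0.122 ] left end [0.5537 0.121  0.142 ]
```

Spar centred between the horns within about 3 mm. Lowering the last 19 mm.

```bash
python3 -m pendant '[{"dx":-1,"dy":0.8,"dz":4,"ax":0,"ay":0,"az":0,"claw":5},{"dx":-1,"dy":1.6,"dz":8,"ax":0,"ay":0,"az":0,"claw":5},{"dx":-1,"dy":2.4,"dz":12,"ax":0,"ay":0,"az":0,"claw":5},{"dx":-1,"dy":3,"dz":15,"ax":0,"ay":0,"az":0,"claw":5},{"dx":-1,"dy":3.3,"dz":16.5,"ax":0,"ay":0,"az":0,"claw":5},{"dx":-1,"dy":3.3,"dz":16.5,"ax":0,"ay":0,"az":0,"claw":5},{"dx":-1,"dy":3.3,"dz":16.5,"ax":0,"ay":0,"az":0,"claw":5}]'; python3 go.py .5514 -.0134 .083 -.013 -2.9446 0
```

```text
clock: 29.18
position: [0.551, -0.0137, 0.085]
tool_rot: [-2.945, -0.002, -0.013]
force: [-8.6, -3.3, 27.6]
grip_width: 0.0103
dxyz [0.4 0.1 2. ] axyz [ 0.05 -0.11  0.04] t 29.18 F [-8.6 -3.3 27.6] pos [ 0.551  -0.0137  0.085 ] rot [-2.945e+00 -2.000e-03 -1.300e-02] w 0.0103
```

```bash
python3 -m pendant '[{"dx":0,"dy":-0.2,"dz":-1.2,"ax":0,"ay":0,"az":0,"claw":5},{"dx":0,"dy":-0.2,"dz":-1.2,"ax":0,"ay":0,"az":0,"claw":5}]'; python3 - <<'E'
from h import *
g=eyes.grab_frame("side");crop(g,"p21.png",200,110,340,225,5)
E
```

```text
clock: 29.35
position: [0.551, -0.0137, 0.0854]
tool_rot: [-2.945, -0.002, -0.013]
force: [0.6, 0.0, -0.5]
grip_width: 0.0106
```

View pics/p21.png

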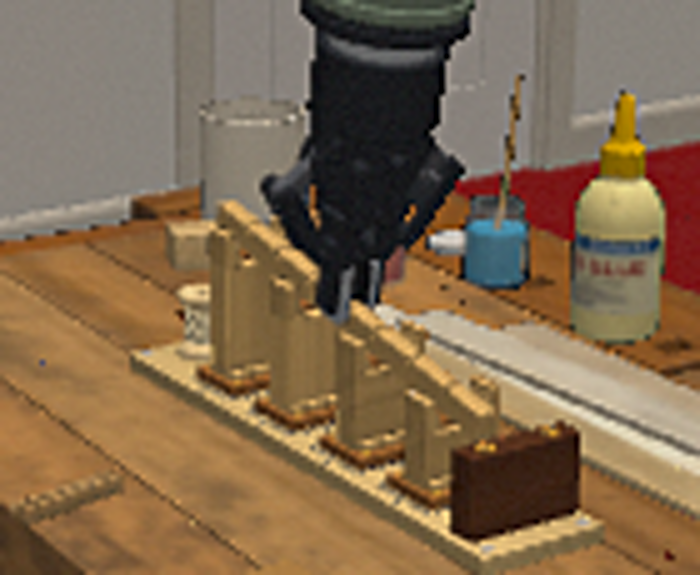

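Seated and unloaded. Releasing, then retreating along the tool axis.

```bash
python3 -m pendant '[{"dx":0,"dy":0,"dz":0,"ax":0,"ay":0,"az":0,"claw":14},{"dx":0,"dy":0,"dz":0,"ax":0,"ay":0,"az":0,"claw":22},{"dx":0,"dy":0,"dz":0,"ax":0,"ay":0,"az":0,"claw":30},{"dx":0,"dy":0,"dz":0,"ax":0,"ay":0,"az":0,"claw":32},{"dx":0,"dy":0,"dz":0,"ax":0,"ay":0,"az":0,"claw":32},{"dx":0,"dy":0,"dz":-10,"ax":0,"ay":0,"az":0,"claw":32},{"dx":0,"dy":0,"dz":-30,"ax":0,"ay":0,"az":0,"claw":32},{"dx":0,"dy":0,"dz":-65,"ax":0,"ay":0,"az":0,"claw":32},{"dx":0,"dy":0,"dz":-105,"ax":0,"ay":0,"az":0,"claw":32},{"dx":0,"dy":0,"dz":-130,"ax":0,"ay":0,"az":0,"claw":32}]'; python3 go.py .55 -.35 .25 -.8
```

```text
clock: 30.23
position: [0.5509, -0.0397, 0.2168]
tool_rot: [-2.946, -0.004, -0.013]
force: [0.5, -0.2, -0.1]
grip_width: 0.0318
dxyz [  3.2 297.9 -93. ] axyz [-10.74   4.18  44.98] t 30.23 F [ 0.5 -0.2 -0.1] pos [ 0.5509 -0.0397  0.2168] rot [-2.946 -0.004 -0.013] w 0.0318
```

```bash
python3 -m pendant '[{"dx":0,"dy":200,"dz":-60,"ax":0,"ay":0,"az":0,"claw":32},{"dx":0,"dy":200,"dz":-60,"ax":0,"ay":0,"az":0,"claw":32},{"dx":0,"dy":240,"dz":-60,"ax":0,"ay":0,"az":0,"claw":32},{"dx":0,"dy":240,"dz":-60,"ax":0,"ay":0,"az":0,"claw":32},{"dx":0,"dy":280,"dz":-60,"ax":0,"ay":0,"az":0,"claw":32},{"dx":0,"dy":280,"dz":-60,"ax":0,"ay":0,"az":0,"claw":32},{"dx":0,"dy":280,"dz":-60,"ax":0,"ay":0,"az":0,"claw":32},{"dx":0,"dy":280,"dz":-60,"ax":0,"ay":0,"az":0,"claw":32},{"dx":0,"dy":280,"dz":-60,"ax":0,"ay":0,"az":0,"claw":32},{"dx":0,"dy":280,"dz":-60,"ax":0,"ay":0,"az":0,"claw":32}]'
python3 - <<'E'
from h import *
g=eyes.grab_frame("side");crop(g,"p22.png",200,110,340,225,5)
f=eyes.grab_frame("top");crop(f,"p23.png",190,140,340,220,5)
E
```

```text
clock: 31.07
position: [0.5467, -0.325, 0.2175]
tool_rot: [-2.945, -0.002, -0.013]
force: [0.9, 0.9, 0.0]
grip_width: 0.032
```

View pics/p22.png

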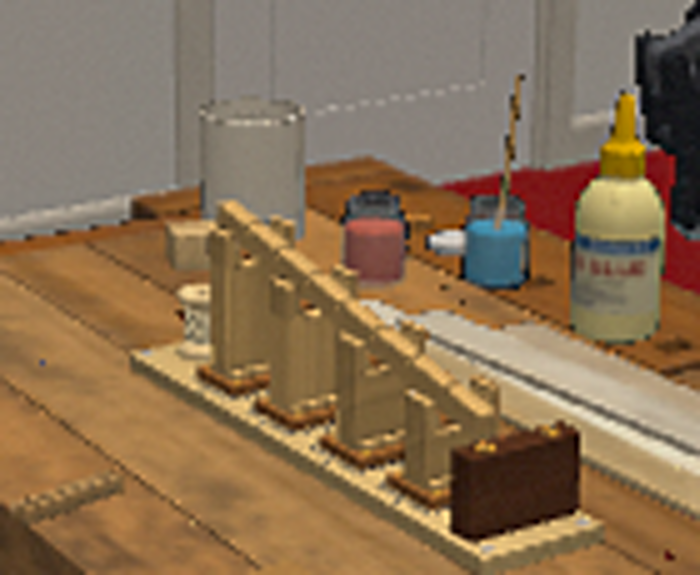

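View pics/p23.png

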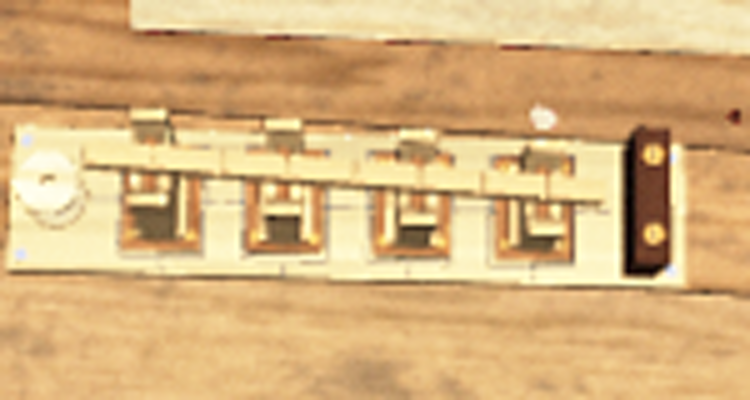

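```bash
python3 - <<'E'
from h import *
f=eyes.grab_frame("top");g=eyes.grab_frame("side")
c=lambda u,v,a,b:(a+(u+.5)/5-.5,b+(v+.5)/5-.5)
def tri(a,b):
    o1,d1=ray(f,*a);o2,d2=ray(g,*b)
    s=np.linalg.lstsq(np.c_[d1,-d2],o2-o1,rcond=None)[0];p,q=o1+s[0]*d1,o2+s[1]*d2
    return (p+q)/2,np.linalg.norm(p-q)
L,e=tri(c(82,157,190,140),c(231,206,200,110));R,e2=tri(c(604,196,190,140),c(488,406,200,110))
print(L.round(4),e.round(4),R.round(4),e2.round(4));d=L-R
print('len',np.linalg.norm(d),'slope',np.arctan2(d[2],np.hypot(*d[:2])),'mid',(L+R)/2,'dist root',np.hypot(*((L+R)/2-[.5492,-.1794,0])[:2]),'yaw off',np.arctan2(d[0],d[1])-.0134)
P=lambda u,v,z:onz(f,*c(u,v,190,140),z).round(4)
for n,z,a,b in(('88',.114,(150,115),(148,199)),('74',.1,(284,128),(283,209)),('60',.086,(418,137),(412,217)),('46',.072,(548,150),(544,228))): print(n,(P(*a,z)+P(*b,z))/2)
print(observe()['force'])
E
```

```text
[0.555  0.1223 0.1172] 0.0068 [ 0.5485 -0.1528  0.0708] 0.0049
len 0.27908196947684666 slope 0.16713350283662132 mid [ 0.55176116 -0.01525599  0.09397399] dist root 0.16416398498623802 yaw off 0.01045115774458878
88 [0.5534  0.08995 0.114  ]
74 [0.5518  0.02085 0.1    ]
60 [ 0.5517 -0.0487  0.086 ]
46 [ 0.5495  -0.12005  0.072  ]
[ 0.04254746 -0.58165045  0.62161354]
```

```bash
python3 - <<'E'
from h import *
f=eyes.grab_frame("top");g=eyes.grab_frame("side")
a=.1974;ax=np.array([.0134*np.cos(a),np.cos(a),np.sin(a)]);w=np.array([1,-.0134,0]);n=np.cross(w,ax)
C=np.array([.5514,-.0144,.0872])
for im,nm,o in((f,"p24.png",(190,140,340,220)),(g,"p25.png",(200,110,340,225))):
    im2=cv2.resize(im["image"][o[1]:o[3],o[0]:o[2]],None,fx=5,fy=5,interpolation=cv2.INTER_CUBIC)
    for s in(-.006,.006):
        q=[]
        for l in(-.14,.14):
            q.append(proj(im,C+ax*l+w*s+n*.008)[0])
        q=((np.array(q)-o[:2]+.5)*5-.5).round().astype(int)
        cv2.line(im2,tuple(map(int,q[0])),tuple(map(int,q[1])),(0,0,255),1)
    cv2.imwrite("pics/"+nm,im2)
E
```

```text
(no output)
```

View pics/p24.png

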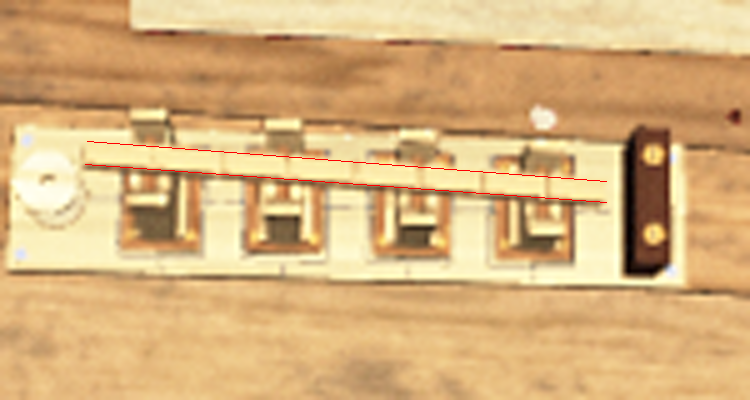

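View pics/p25.png

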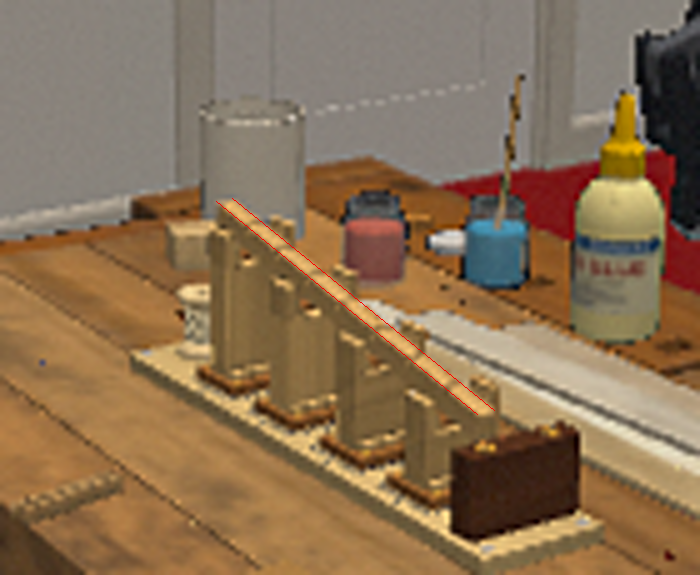

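The calculated seated pose (slope 0.197) falls on the spar's edges in both views. Handing in.

```bash
python3 -c "
from workcell import *
s=observe();print(s['clock'],s['force'].round(2));print(job_done())"
```

```text
31.3667 [-0.83  0.8  -0.36]
the job is handed in; nothing more can be done
None
```

The jig is set up and handed in at 31.4 s. stand_46, stand_60, stand_74 and stand_88 stand upright on the four marks in rising order from the root block. The spar lies in the saddles with its notches up, everything is released, and the arm is clear.

- **Stands:** in the last top view, their horn midpoints measured within about 1 mm of the target marks, and all four feet lay inside the pencilled rectangles.
- **Spar:** a seated pose worked out from the stands (slope 0.197 rad, middle 87 mm up) fell on the spar's edges in both views. Its middle measured 164 mm from the root block's centre.
- **One check disagreed:** triangulating the spar's ends by hand gave a slope of 0.167 rad and a middle height of about 86 mm (94 mm at the top edge). The two rays missed each other by 5–7 mm, so I trusted the two-view overlay instead. Even those figures are inside the limits.

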